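# Rack the printing rollers to dry and set the thermostat

## Robot

A 6-joint arm with a two-finger parallel gripper is mounted at the origin on the work surface. World frame = base frame: x ahead of the robot, y to its left, z up, the work surface at z = 0. Lengths are in m, angles in rad, forces in N, time in s.
With the tool pointing down it reaches from about 0.375 to 0.925 m from the base axis. Payload 5.7 kg.
Tool frame: the origin (TCP) lies on the centre line of the jaws, within the pads' length; the fingertips stand manip.tip_reach ahead of it and the grasp point (between the pads) lies 2 mm behind it (manip.tip_reach is the distance from the TCP to the fingertips, in m); z points along the fingers, y is the line along which they close (so a half turn about z gives the same grasp; the last joint's range is limited). The gripper opens to 88 mm and grips with 3 to 60 N. Pads are 20 mm wide; open, the fingers measure 115 mm over their backs; the gripper's body (75 mm by 178 mm) begins 61 mm behind the grasp point.
Start: joints at [1.194, 0.359, 1.51, -0, 1.272, -0.115], TCP at [0.155, 0.58, 0.219] pointing down, gripper open.
Joint ranges: [-2.97, 2.97], [-1.01, 2.36], [0.21, 2.38], [-0.96, 4.11], [0.2, 2.71], [-2.98, 2.98]. Speed limits (rad/s): [2.39, 2.39, 3.14, 3.14, 3.14, 3.14].

## Interface

Orientations are given as a unit quaternion [w, x, y, z].
In Python, from rig import telemetry, optics, workorder, manip gives the robot as it stands.
- The arm moves only by the tool step_arm, never from a script. Its argument "steps" is a list of rows, each a list of 7 numbers: the turn, a rotation vector about the tool's x, y, z as a fraction of full scale, then the shift along the tool's x, y, z as a fraction of full scale, then the closure, from -1 (fully open) to 1 (shut). In form: [[rx, ry, rz, x, y, z, gripper], ...]. A call has 1 to 20 rows; each row shifts and turns the commanded pose from where the row before left it, along the tool's axes as they then stand; what a row does not reach is not made up. Full scale, the value 1, is 250 mm for a shift and pi/2 rad for a turn. A row lasts 1/10 s, in which the tool goes at most 50 mm and 8.59 degrees, less where a joint would pass 70% of its speed; a pose out of reach is approached as far as the arm can. A call with a number of a shift or a turn outside -1 to 1 is refused whole. A call with a gripper value outside its range is refused whole. The fingers move at their own pace and stop on an object; "grip_force" is the grip in N (left out, the last holds). Time passes only in rows, so rows that do not move let the fingers close. It gives the time, the measured TCP pose, the force, the opening and the grip force at its end, in the units of the state.
- telemetry.get_obs(): the state, without advancing time (a new reading comes with each control period).
- optics.grab_frame(name): name is "scene" or "top" or "wrist"; returns a dict with "frame" (480x640x3 uint8, red, green, blue), "camera_matrix" (3x3 intrinsics, pixels), "dist_coeffs" ([k1, k2, p1, p2, k3] as OpenCV has them; the pictures are not rectified), "extrinsics" (4x4, takes a point from world to camera coordinates). Camera axes: x right, y down, z forward; pixel columns grow to the right and rows downward; lengths in m; the calibration is good to about 2 mm. A picture is of the moment at which its call begins. There is no depth.
- workorder.close_job(): hands the job in; it is judged then, once.
The state is a dict: "time_s": time; "qpos": joint angles; "dq": joint speeds; "tau": joint torques, N m; "tcp_pos": TCP position; "ee_rot": TCP orientation; "ft_force": force on the tool from outside, world axes, zero at the start; "moment": the same for the moment, N m; "opening": opening from 0.0 (shut) to 1.0 (fully open); "grip_force": force on a finger pad.
Only numpy, scipy, OpenCV 4.12 (cv2) and the standard library are available. Lean on these libraries where they do the work, as an engineer would, in place of code of your own. Each camera call takes 0.05 s, during which the arm holds its last target. There are 200 camera calls.

## Task

Move the small printing block that was left on the drying stand into the ink tray, then stack all the washed printing rollers on the stand as a pyramid: a row of three side by side between the stops, the others saddled in the grooves of the layer below, all lined up squarely with the stand. Only when the pyramid is complete, turn the thermostat's pointer to the long mark: push the loose square-bored handle fully home on the spindle (never grip the bare spindle), turn it and leave it on; leave the large block, ink jar, can and mallet where they are.

Things in the scene. Friction and masses are not known exactly. Their poses are not given: they have to be found in the camera images.
- roller0: wooden border-printing roller lying on its side: two printing drums, each 52 mm across and 30 mm long, with a bare waist 26 mm across and 38 mm long between them, 98 mm long in all, about 0.16 kg. All rollers are alike, and four to six are present. Origin at the roller's centre (26 mm above what it lies on); x along its axis, both ends alike; it may be turned about x
- roller1: another such roller, like roller0
- roller2: another such roller, like roller0
- roller3: another such roller, like roller0
- roller4: another such roller, like roller0
- roller5: another such roller, like roller0
- stand: fixed drying stand: grey box 136 (x) x 196 (y) mm, flat metal deck 35 mm above the table; four steel stops 36 mm above the deck at x = -34 and 34 mm (20 mm long), inner faces at y = -80 and 80 mm. Three rollers fit between them side by side along y, axes along x, waists at x = 0. Origin: underside centre, on the table. Roller centres come to z = 61, about 105 and about 150 mm in the three layers
- control: fixed thermostat box of the drying stand, 116 x 116 x 34 mm, with a black round scale on top; origin: centre of the underside. The upright square spindle stands on its centre. The scale has short white marks every 30 degrees and one long, broad white mark
- long_mark (a point): centre of the long white mark on the thermostat's scale, 44 mm from the spindle's axis
- pointer_tip (a point): tip of the white pointer that turns with the spindle, 44 mm from its axis, just above the scale
- spindle_base (a point): centre of the spindle's round white collar (60 mm across), on its upper face, where the handle comes to rest; z up, x towards the pointer. The square steel spindle rises 26 mm from here: 24 x 24 mm with sides along x and y for 22 mm, then a narrower 18 mm square tip 4 mm high
- dial (a joint): angle of spindle and pointer, rad, growing clockwise seen from above; 0.1 to 0.7 at the start, 1.70 when the pointer is at the long mark; stays where it is left
- handle: loose black handle, 64 mm high, standing bore down: square hub 58 x 58 x 34 mm with a square bore 26 mm wide, 27 mm deep from below (sides along x and y); on top a bar grip 58 mm long (x), 18 mm thick (y), z = 34 to 64 mm. Origin: underside centre, at the bore mouth; fits the spindle in any of four quarter turns; fully home when the origin is at spindle_base
- stamp: large carved printing block 130 x 60 x 45 mm, a bystander; origin at the centre of its underside
- stamp_small: small wooden printing block 70 (x) x 45 (y) x 32 mm that was left lying on the stand's deck, 0.12 kg; origin at the centre of its underside
- tray: fixed white ink tray 120 (x) x 110 (y) mm, wall top 18 mm above the table, filled by an ink pad whose top is 12 mm above the table; origin at the centre of its underside
- ink_jar: ink jar 64 mm across, 60 mm high, a bystander; origin at the centre of its underside
- ink_can: ink can 72 mm across, 100 mm high, a bystander; origin at the centre of its underside
- mallet: mallet 260 mm long lying on the table, a bystander; origin at the underside of its middle
Mind the look-alikes: they are no part of the job. Leave any blue look-alike of the roller0 alone.

How it is judged:
On the way, in this order (a step that is already met when the one before it is completed fails the run):
1. all rollers present lie in the pyramid on the stand: three in the row, the others saddled above (((z of roller0 in the frame of stand between 0.053 and 0.069 m and y of roller0 in the frame of stand between -0.062 and -0.044 m) or (z of roller0 in the frame of stand between 0.053 and 0.069 m and y of roller0 in the frame of stand between -0.009 and 0.009 m) or (z of roller0 in the frame of stand between 0.053 and 0.069 m and y of roller0 in the frame of stand between 0.044 and 0.062 m) or (z of roller0 in the frame of stand between 0.0975 and 0.1135 m and y of roller0 in the frame of stand between -0.0355 and -0.0175 m) or (z of roller0 in the frame of stand between 0.0975 and 0.1135 m and y of roller0 in the frame of stand between 0.0175 and 0.0355 m) or (z of roller0 in the frame of stand between 0.142 and 0.158 m and y of roller0 in the frame of stand between -0.009 and 0.009 m)) and x of roller0 in the frame of stand between -0.013 and 0.013 m and angle between the x axis of each of roller0, roller1, roller2, roller3, roller4, roller5 and the x axis of stand, either way round below 0.15 rad and linear speed of each of roller0, roller1, roller2, roller3, roller4, roller5 below 0.03 m/s and ((z of roller1 in the frame of stand between 0.053 and 0.069 m and y of roller1 in the frame of stand between -0.062 and -0.044 m) or (z of roller1 in the frame of stand between 0.053 and 0.069 m and y of roller1 in the frame of stand between -0.009 and 0.009 m) or (z of roller1 in the frame of stand between 0.053 and 0.069 m and y of roller1 in the frame of stand between 0.044 and 0.062 m) or (z of roller1 in the frame of stand between 0.0975 and 0.1135 m and y of roller1 in the frame of stand between -0.0355 and -0.0175 m) or (z of roller1 in the frame of stand between 0.0975 and 0.1135 m and y of roller1 in the frame of stand between 0.0175 and 0.0355 m) or (z of roller1 in the frame of stand between 0.142 and 0.158 m and y of roller1 in the frame of stand between -0.009 and 0.009 m)) and x of roller1 in the frame of stand between -0.013 and 0.013 m and ((z of roller2 in the frame of stand between 0.053 and 0.069 m and y of roller2 in the frame of stand between -0.062 and -0.044 m) or (z of roller2 in the frame of stand between 0.053 and 0.069 m and y of roller2 in the frame of stand between -0.009 and 0.009 m) or (z of roller2 in the frame of stand between 0.053 and 0.069 m and y of roller2 in the frame of stand between 0.044 and 0.062 m) or (z of roller2 in the frame of stand between 0.0975 and 0.1135 m and y of roller2 in the frame of stand between -0.0355 and -0.0175 m) or (z of roller2 in the frame of stand between 0.0975 and 0.1135 m and y of roller2 in the frame of stand between 0.0175 and 0.0355 m) or (z of roller2 in the frame of stand between 0.142 and 0.158 m and y of roller2 in the frame of stand between -0.009 and 0.009 m)) and x of roller2 in the frame of stand between -0.013 and 0.013 m and ((z of roller3 in the frame of stand between 0.053 and 0.069 m and y of roller3 in the frame of stand between -0.062 and -0.044 m) or (z of roller3 in the frame of stand between 0.053 and 0.069 m and y of roller3 in the frame of stand between -0.009 and 0.009 m) or (z of roller3 in the frame of stand between 0.053 and 0.069 m and y of roller3 in the frame of stand between 0.044 and 0.062 m) or (z of roller3 in the frame of stand between 0.0975 and 0.1135 m and y of roller3 in the frame of stand between -0.0355 and -0.0175 m) or (z of roller3 in the frame of stand between 0.0975 and 0.1135 m and y of roller3 in the frame of stand between 0.0175 and 0.0355 m) or (z of roller3 in the frame of stand between 0.142 and 0.158 m and y of roller3 in the frame of stand between -0.009 and 0.009 m)) and x of roller3 in the frame of stand between -0.013 and 0.013 m and ((z of roller4 in the frame of stand between 0.053 and 0.069 m and y of roller4 in the frame of stand between -0.062 and -0.044 m) or (z of roller4 in the frame of stand between 0.053 and 0.069 m and y of roller4 in the frame of stand between -0.009 and 0.009 m) or (z of roller4 in the frame of stand between 0.053 and 0.069 m and y of roller4 in the frame of stand between 0.044 and 0.062 m) or (z of roller4 in the frame of stand between 0.0975 and 0.1135 m and y of roller4 in the frame of stand between -0.0355 and -0.0175 m) or (z of roller4 in the frame of stand between 0.0975 and 0.1135 m and y of roller4 in the frame of stand between 0.0175 and 0.0355 m) or (z of roller4 in the frame of stand between 0.142 and 0.158 m and y of roller4 in the frame of stand between -0.009 and 0.009 m)) and x of roller4 in the frame of stand between -0.013 and 0.013 m and ((z of roller5 in the frame of stand between 0.053 and 0.069 m and y of roller5 in the frame of stand between -0.062 and -0.044 m) or (z of roller5 in the frame of stand between 0.053 and 0.069 m and y of roller5 in the frame of stand between -0.009 and 0.009 m) or (z of roller5 in the frame of stand between 0.053 and 0.069 m and y of roller5 in the frame of stand between 0.044 and 0.062 m) or (z of roller5 in the frame of stand between 0.0975 and 0.1135 m and y of roller5 in the frame of stand between -0.0355 and -0.0175 m) or (z of roller5 in the frame of stand between 0.0975 and 0.1135 m and y of roller5 in the frame of stand between 0.0175 and 0.0355 m) or (z of roller5 in the frame of stand between 0.142 and 0.158 m and y of roller5 in the frame of stand between -0.009 and 0.009 m)) and x of roller5 in the frame of stand between -0.013 and 0.013 m), for 0.3 s.
2. then the handle is fully home on the spindle and the pointer stands at the long mark (horizontal distance between handle and spindle_base below 0.004 m and z of handle in the frame of spindle_base between -0.004 and 0.004 m and angle between handle's own z axis and vertical below 0.06 rad and value of joint dial between 1.6 and 1.8 rad and velocity of joint dial between -0.05 and 0.05 rad/s), for 0.2 s.
At the end, for the whole second after the job is handed in: Rollers at rest in the pyramid (3, 2, 1) within 9 mm across, 8 mm in height, 13 mm lengthwise, 0.15 rad; handle home on the spindle (4 mm), upright; pointer within 0.10 rad of the long mark, still; small block in the tray (40 mm); large block, jar, can, mallet within 50 mm of their start (all of step 1 and all of step 2 and x of stamp_small in the frame of tray between -0.04 and 0.04 m and y of stamp_small in the frame of tray between -0.04 and 0.04 m and z of stamp_small in the frame of tray between -0.01 and 0.07 m and linear speed of stamp_small below 0.03 m/s and distance of each of stamp, ink_jar, ink_can, mallet from where it was at the start of the episode below 0.05 m); the robot touches nothing.
It fails at once if the fingers press on the bare spindle or its pointer (contact force between the fingers and dial above 3 N).
Of roller0, roller1, roller2, roller3, roller4, roller5 only 4 to 6 are there at a start; the rules pass over those that are not, and their reading is None.
At some moment in a run one of handle may be knocked a few centimetres aside while the robot is not near it.
Once in a run the grip may slacken for a moment while it holds something.
It also fails if it takes over 210 s, if anything falls off the work surface, if the arm or the gripper's body presses on something with over 40 N, if the wrist force passes 120 N, or if a joint passes its speed limit or range.

## Working session

There is one attempt and no reset: what is moved stays moved. The work goes in short steps, Python scripts to look and compute and a tool call to move; the robot and the scene stay as the last step left them, time stands still between calls to the robot, and variables do not carry over. Pictures are saved under pics/ and viewed, at most 14 in all, crops included, and the job is handed in when it is done.

Besides the shell and the picture viewer there is one more tool, called after "Emit:" in YAML: its name, and indented under it one key for each argument. step_arm: Moves the arm, as the interface text tells. Shift numbers are shares of 250 mm and turn numbers shares of pi/2 rad, none past 1 either way. Its arguments: {"type":"object","properties":{"steps":{"type":"array","items":{"type":"array","items":{"type":"number","minimum":-1,"maximum":1}}},"grip_force":{"type":"number"}},"required":["steps"]}

```bash
ls; mkdir -p pics; python3 - <<'E'
from rig import telemetry, optics, workorder, manip
import cv2,numpy as np
print(telemetry.get_obs(), manip.tip_reach)
for n in ["scene","top"]:
    f=optics.grab_frame(n); cv2.imwrite(f"pics/{n}0.png",f["frame"][:,:,::-1]); print(n,f["camera_matrix"].tolist(),f["dist_coeffs"],np.round(f["extrinsics"],3).tolist())
E
```

```text
pics
{'time_s': 0.0, 'qpos': array([ 1.19391552e+00,  3.59507994e-01,  1.51142477e+00, -1.22650234e-05,
        1.27251475e+00, -1.15083097e-01]), 'dq': array([ 3.00992278e-04,  2.49852646e-05, -1.02688861e-05, -1.05777803e-03,
       -8.61235051e-04, -1.71543777e-03]), 'tau': array([ 2.93762405e-04, -5.15366006e+01, -2.70729500e+01,  6.75241090e-02,
        3.50802450e-02, -1.50469214e-04]), 'tcp_pos': array([0.1550321 , 0.57889745, 0.21831075]), 'ee_rot': array([-2.20153502e-04,  1.30523512e-01,  9.91444780e-01, -9.00939112e-04]), 'ft_force': array([ 0.78942182, -0.01858642, -0.56598198]), 'moment': array([ 0.04433418, -0.02619541, -0.02725097]), 'grip_force': 0.0, 'opening': 1.0031377929177174} 0.017
scene [[468.0494552492431, 0.0, 314.9275662034127], [0.0, 468.0494552492431, 240.03212591461997], [0.0, 0.0, 1.0]] [-0.07552508  0.          0.          0.          0.        ] [[0.112, 0.994, -0.003, -0.079], [0.838, -0.096, -0.538, -0.395], [-0.535, 0.057, -0.843, 1.376], [0.0, 0.0, 0.0, 1.0]]
top [[604.5620280499229, 0.0, 319.63906253657905], [0.0, 604.5620280499229, 234.117069107174], [0.0, 0.0, 1.0]] [-0.18071825  0.          0.          0.          0.        ] [[-0.002, -1.0, 0.001, 0.002], [-0.99, 0.002, -0.142, 0.519], [0.142, -0.001, -0.99, 1.674], [0.0, 0.0, 0.0, 1.0]]
```

View pics/scene0.png

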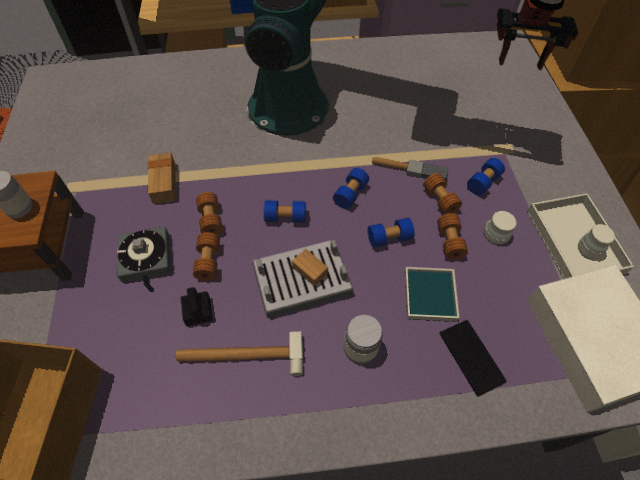

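View pics/top0.png

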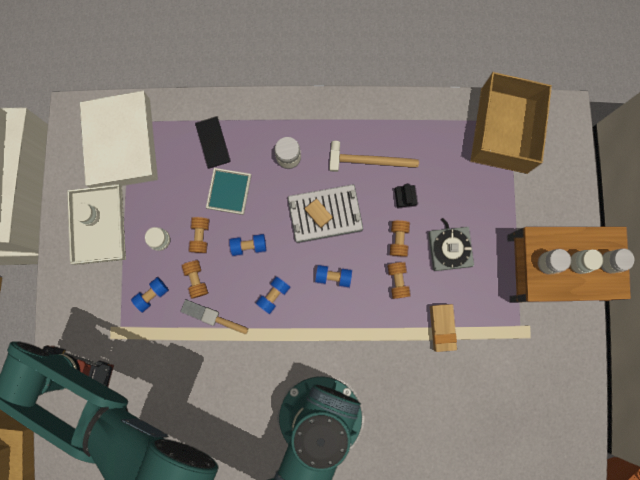

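The top view shows four orange-brown rollers at (200,235), (194,278), (400,238) and (399,280). The blue look-alikes are at (248,244), (150,294), (272,295) and (333,275). The stand is at (325,213) with the small block at (318,212), the tray at (229,191), the handle at (405,195) and the thermostat at (453,248). The plain wooden block at (444,327) is the large stamp.

```bash
cat > h.py <<'E'
import cv2,numpy as np
from rig import telemetry, optics, workorder, manip
from scipy.spatial.transform import Rotation as R
def grab(n): return optics.grab_frame(n)
def ray(f,uv):
    p=cv2.undistortPoints(np.array(uv,float).reshape(-1,1,2),f["camera_matrix"],f["dist_coeffs"]).reshape(-1,2)
    E=np.array(f["extrinsics"]); d=np.c_[p,np.ones(len(p))]@E[:3,:3]; c=-E[:3,:3].T@E[:3,3]
    return c,d/np.linalg.norm(d,axis=1)[:,None]
def onz(f,uv,z):
    c,d=ray(f,uv); return c+d*((z-c[2])/d[:,2])[:,None]
def tri(f1,u1,f2,u2):
    c1,d1=ray(f1,u1);c2,d2=ray(f2,u2);out=[]
    for a,b in zip(d1,d2):
        s=np.linalg.lstsq(np.c_[a,-b],c2-c1,rcond=None)[0]; p,q=c1+s[0]*a,c2+s[1]*b
        out.append(np.r_[(p+q)/2,np.linalg.norm(p-q)])
    return np.array(out)
def proj(f,P):
    E=np.array(f["extrinsics"]); return cv2.projectPoints(np.array(P,float).reshape(-1,1,3),cv2.Rodrigues(E[:3,:3])[0],E[:3,3],f["camera_matrix"],f["dist_coeffs"])[0].reshape(-1,2)
def hsv(f): return cv2.cvtColor(f["frame"],cv2.COLOR_RGB2HSV)
def blobs(m,amin=60,close=3):
    m=m.astype(np.uint8)*255
    if close: m=cv2.morphologyEx(m,cv2.MORPH_CLOSE,np.ones((close,close)))
    cs=[c for c in cv2.findContours(m,cv2.RETR_EXTERNAL,cv2.CHAIN_APPROX_NONE)[0] if cv2.contourArea(c)>amin]
    return sorted(cs,key=cv2.contourArea,reverse=True)
def cen(c): m=cv2.moments(c); return np.array([m["m10"]/m["m00"],m["m01"]/m["m00"]])
def tool():
    o=telemetry.get_obs(); r=R.from_quat(np.roll(o["ee_rot"],-1)).as_matrix(); return o,r
def plan(x,y,z,yaw=None):
    """shift/turn in tool units to target; yaw = world angle of tool y axis (closing line)"""
    o,r=tool(); d=r.T@(np.array([x,y,z])-o["tcp_pos"])
    s="shift %s"%np.round(d/.25,4)
    if yaw is not None:
        c=np.arctan2(r[1,1],r[0,1]); a=(yaw-c+np.pi/2)%np.pi-np.pi/2
        zt=np.array([0,0,-1.]); w=np.cross(r[:,2],zt); 
        s+=" turn rz %.4f (now q6 %.2f yaw %.3f)"%(-a/(np.pi/2),o["qpos"][5],c)+" tilt rxry %s"%np.round((r.T@w)/(np.pi/2),4)
    print(s)
E
python3 - <<'E'
from h import *
T,S=grab("top"),grab("scene")
np.savez("f0.npz",T=T,S=S)
def rollers(f):
    h=hsv(f); m=(h[...,0]<18)&(h[...,1]>110)&(h[...,2]>40)
    out=[]
    for c in blobs(m):
        out.append((cen(c).round(1),cv2.contourArea(c),cv2.minAreaRect(c)))
    return out
for n,f in(("T",T),("S",S)):
    print(n)
    for u,a,r in rollers(f): print(u,a,np.round(r[1],0),round(r[2]),onz(f,[u],.026).round(3)[0])
for n,uv,z in(("tray",(229,191),.012),("block",(318,212),.067),("stand",(325,213),.035),("handle",(405,195),.05),("ctl",(453,248),.05)):
    print(n,onz(T,[uv],z).round(3))
cv2.imwrite("pics/c1.png",cv2.resize(T["frame"][170:310,180:480,::-1],None,fx=2.65,fy=2.65,interpolation=cv2.INTER_CUBIC))
E
```

```text
T
[568.9 264.4] 6038.5 [ 74. 115.] 89 [ 0.429 -0.729  0.026]
[510.7 124.1] 5763.5 [70. 93.] 9 [ 0.853 -0.574  0.026]
[ 21.7 444.2] 671.0 [74. 27.] 67 [-0.099  0.874  0.026]
[621.7 469.7] 581.0 [22. 32.] 90 [-0.182 -0.887  0.026]
[399.  238.2] 351.5 [17. 35.] 3 [ 0.508 -0.226  0.026]
[398.2 279.8] 350.0 [35. 17.] 81 [ 0.389 -0.222  0.026]
[441.3 335.3] 266.0 [45. 23.] 84 [ 0.232 -0.342  0.026]
[  4.1 460.3] 263.5 [39. 10.] 90 [-0.153  0.934  0.026]
[197.6 289.9] 183.0 [17. 17.] 72 [0.361 0.347 0.026]
[197.7 246.1] 176.0 [17. 19.] 0 [0.487 0.35  0.026]
[191.  267.4] 174.5 [16. 17.] 74 [0.425 0.368 0.026]
[199.6 223. ] 166.0 [16. 19.] 7 [0.554 0.346 0.026]
[ 83.7 366.8] 104.0 [16. 10.] 30 [0.137 0.679 0.026]
S
[604.8  85.1] 12434.5 [227.  96.] 90 [0.026 0.984 0.026]
[ 42.5 408.6] 11431.5 [139. 101.] 90 [ 0.82  -0.551  0.026]
[ 33.7 224.1] 4502.0 [101.  71.] 90 [ 0.366 -0.66   0.026]
[189.9  22.3] 4145.0 [ 51. 117.] 90 [-0.44  -0.304  0.026]
[207.2 236.2] 1640.0 [26. 87.] 2 [ 0.452 -0.227  0.026]
[447.3 216.4] 1576.5 [89. 31.] 73 [0.46  0.351 0.026]
[231.7 353.3] 1205.0 [ 12. 112.] 88 [ 0.744 -0.175  0.026]
[161.3 177.8] 1173.0 [49. 27.] 90 [ 0.256 -0.349  0.026]
[347.9   9.4] 984.5 [19. 63.] 87 [-0.448  0.246  0.026]
[309.7 266.7] 694.5 [35. 23.] 39 [0.561 0.005 0.026]
[537.2  39.4] 328.5 [36. 24.] 51 [-0.218  0.855  0.026]
[389.1 162.7] 210.0 [36.  7.] 11 [0.274 0.244 0.026]
[  3.8 118.6] 183.5 [32. 11.] 90 [-0.037 -0.842  0.026]
[284.1 211. ] 118.5 [14. 10.] 7 [ 0.399 -0.041  0.026]
[392.5 231.4] 112.5 [10. 13.] 76 [0.488 0.209 0.026]
[353.2 184.2] 66.0 [9. 9.] 36 [0.335 0.139 0.026]
tray [[0.65  0.265 0.012]]
block [[0.577 0.005 0.067]]
stand [[ 0.58  -0.015  0.035]]
handle [[ 0.629 -0.243  0.05 ]]
ctl [[ 0.477 -0.376  0.05 ]]
```

View pics/c1.png

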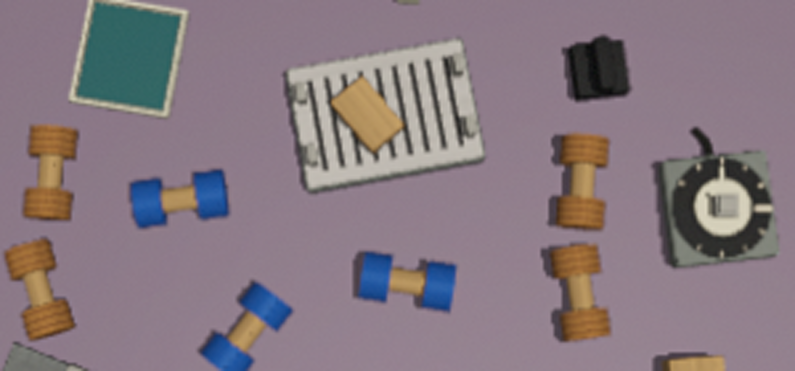

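The crop confirms that the four all-brown rollers are the targets. The pointer is at crop (722,165) and the long broad mark at (764,208), so the turn is about a quarter clockwise. I'll move over the stand with the wrist camera next.

```bash
python3 - <<'E'
from h import *
plan(.52,0.0,.36,np.pi/2)
f=grab("wrist"); o,r=tool(); E=f["extrinsics"]; print("cam in tool",r.T@(-E[:3,:3].T@E[:3,3]-o["tcp_pos"]), (r.T@E[:3,:3].T).round(2).tolist(), f["camera_matrix"][0,0])
E
```

```text
shift [-2.0092 -1.8606 -0.5636] turn rz -0.1667 (now q6 -0.12 yaw 1.309) tilt rxry [-0.0007 -0.0001  0.    ]
cam in tool [ 0.07088487 -0.00033109 -0.16549226] [[-0.0, -0.97, -0.26], [1.0, -0.0, -0.0], [0.0, -0.26, 0.97]] 409.23977696762375
```

Emit:
step_arm:
  steps:
    - [0,0,0,-0.1435,-0.1329,-0.0403,-1]
    - [0,0,0,-0.1435,-0.1329,-0.0403,-1]
    - [0,0,0,-0.1435,-0.1329,-0.0403,-1]
    - [0,0,0,-0.1435,-0.1329,-0.0403,-1]
    - [0,0,0,-0.1435,-0.1329,-0.0403,-1]
    - [0,0,0,-0.1435,-0.1329,-0.0403,-1]
    - [0,0,0,-0.1435,-0.1329,-0.0403,-1]
    - [0,0,0,-0.1435,-0.1329,-0.0403,-1]
    - [0,0,0,-0.1435,-0.1329,-0.0403,-1]
    - [0,0,0,-0.1435,-0.1329,-0.0403,-1]
    - [0,0,0,-0.1435,-0.1329,-0.0403,-1]
    - [0,0,0,-0.1435,-0.1329,-0.0403,-1]
    - [0,0,0,-0.1435,-0.1329,-0.0403,-1]
    - [0,0,0,-0.1435,-0.1329,-0.0403,-1]
    - [0,0,-0.0834,0,0,0,-1]
    - [0,0,-0.0834,0,0,0,-1]
    - [0,0,0,0,0,0,-1]
    - [0,0,0,0,0,0,-1]

```text
time_s: 2.05
tcp_pos: [0.5198, 0.0003, 0.3601]
ee_rot: [-0.0, 0.002, 1.0, -0.0]
ft_force: [-0.3, -0.4, 0.4]
opening: 0.998
grip_force: 0.0
```

```bash
python3 - <<'E'
from h import *
f=grab("wrist"); T=grab("top"); cv2.imwrite("pics/w1.png",f["frame"][:,:,::-1]); np.save("w1.npy",f,allow_pickle=True)
o,r=tool(); print(o["tcp_pos"],o["qpos"].round(2),o["time_s"])
h=hsv(f); m=(h[...,0]<22)&(h[...,1]>110)&(h[...,2]>60)
for c in blobs(m,150): 
    r=cv2.minAreaRect(c); print(cen(c).round(),cv2.contourArea(c),np.round(r[1]),onz(f,[cen(c)],.026).round(3))
E
```

```text
[0.51981543 0.00059843 0.36017921] [-0.13  0.14  1.46 -0.    1.54 -1.7 ] 2.15
[483. 448.] 5963.5 [ 59. 360.] [[0.911 0.26  0.026]]
[607.  88.] 3051.0 [87. 48.] [[0.391 0.358 0.026]]
[122.  77.] 2948.0 [95. 45.] [[ 0.382 -0.223  0.026]]
[586. 191.] 2665.0 [45. 82.] [[0.518 0.348 0.026]]
[129. 183.] 2512.0 [84. 43.] [[ 0.507 -0.227  0.026]]
[154. 328.] 2223.5 [ 46. 120.] [[ 0.705 -0.216  0.026]]
[468. 327.] 2099.5 [122.  35.] [[0.705 0.211 0.026]]
[549. 381.] 1619.5 [80. 41.] [[0.795 0.343 0.026]]
[ 76. 381.] 1584.5 [40. 80.] [[ 0.793 -0.345  0.026]]
[324. 244.] 1313.5 [62. 40.] [[0.586 0.014 0.026]]
[28. 15.] 1167.5 [30. 54.] [[ 0.306 -0.334  0.026]]
[235. 350.] 1026.5 [75. 17.] [[ 0.737 -0.108  0.026]]
[138. 424.] 864.0 [56. 47.] [[ 0.864 -0.262  0.026]]
[276.  92.] 297.5 [31. 22.] [[ 0.403 -0.042  0.026]]
[488. 166.] 294.5 [20. 25.] [[0.488 0.216 0.026]]
[433.  38.] 273.0 [21. 30.] [[0.343 0.139 0.026]]
```

View pics/w1.png

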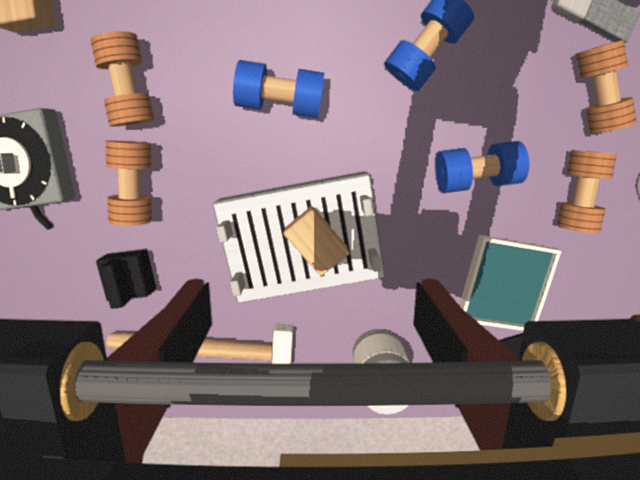

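The wrist view shows the stand with corners at about (215,203), (371,173), (383,276) and (239,300). The block is at (316,242), the tray at (512,282), and the brown rollers are at (122,77), (129,183), (607,88) and (586,191). I'll centre the camera over the stand for clean deck edges and a second viewpoint.

Emit:
step_arm:
  steps:
    - [0,0,0,-0.18,0,0,-1]
    - [0,0,0,-0.18,0,0,-1]
    - [0,0,0,-0.16,0,0,-1]
    - [0,0,0,0,0,0,-1]
    - [0,0,0,0,0,0,-1]

```text
time_s: 2.65
tcp_pos: [0.65, 0.0007, 0.3592]
ee_rot: [-0.001, 0.0, 1.0, 0.0]
ft_force: [-0.9, 0.3, -0.3]
opening: 1.002
grip_force: 0.0
```

```bash
python3 - <<'E'
from h import *
f=grab("wrist"); g=np.load("w1.npy",allow_pickle=True).item(); T=grab("top"); np.save("w2.npy",f,allow_pickle=True)
cv2.imwrite("pics/w2.png",f["frame"][:,:,::-1])
def stand(f,z,c0):
    h=hsv(f); m=((h[...,1]<60)&(h[...,2]>120)).astype(np.uint8)
    m=cv2.morphologyEx(m,cv2.MORPH_CLOSE,np.ones((15,15)))
    best=None
    for c in blobs(m,2000,0):
        p=onz(f,[cen(c)],z)[0]
        if np.linalg.norm(p[:2]-c0)<.06: best=c
    hull=cv2.convexHull(best); q=onz(f,hull.reshape(-1,2),z)[:,:2].astype(np.float32)
    ap=cv2.approxPolyDP(hull,8,True).reshape(-1,2)
    return cv2.minAreaRect(q*1000),ap
for n,k in(("w1",g),("w2",f),("T",T)):
    try:
        r,ap=stand(k,.035,np.array([.58,-.012])); print(n,np.round(r[0],1),np.round(r[1],1),r[2],ap.tolist(),onz(k,ap,.035).round(3).tolist())
    except Exception as e: print(n,e)
def block(k,z):
    h=hsv(k); m=(h[...,0]<22)&(h[...,1]>90)&(h[...,2]>130)
    for c in blobs(m,100):
        p=onz(k,[cen(c)],z)[0]
        if np.linalg.norm(p[:2]-[.58,0])<.06: 
            q=onz(k,c.reshape(-1,2),z)[:,:2].astype(np.float32)*1000
            return cen(c),cv2.minAreaRect(q)
B=[block(k,.067) for k in (g,f,T)]
for b in B: print("block",b)
print(tri(g,[B[0][0]],f,[B[1][0]]),tri(T,[B[2][0]],f,[B[1][0]]))
# tray: teal
for n,k in(("w1",g),("w2",f),("T",T)):
    h=hsv(k); m=(h[...,0]>75)&(h[...,0]<105)&(h[...,1]>120)
    for c in blobs(m,500)[:2]: 
        q=onz(k,c.reshape(-1,2),.012)[:,:2].astype(np.float32)*1000; print("tray",n,cen(c),cv2.minAreaRect(q))
E
```

```text
w1 OpenCV(4.12.0) /io/opencv/modules/imgproc/src/convhull.cpp:143: error: (-215:Assertion failed) total >= 0 && (depth == CV_32F || depth == CV_32S) in function 'convexHull'

w2 OpenCV(4.12.0) /io/opencv/modules/imgproc/src/convhull.cpp:143: error: (-215:Assertion failed) total >= 0 && (depth == CV_32F || depth == CV_32S) in function 'convexHull'

T OpenCV(4.12.0) /io/opencv/modules/imgproc/src/convhull.cpp:143: error: (-215:Assertion failed) total >= 0 && (depth == CV_32F || depth == CV_32S) in function 'convexHull'

block (array([307.59144598, 241.08554022]), ((573.3565673828125, 3.2288665771484375), (71.9495620727539, 44.522342681884766), 39.51530075073242))
block (array([315.70411247, 128.24931021]), ((575.0021362304688, 3.9101181030273438), (69.60096740722656, 44.57707214355469), 39.89860153198242))
block NoneTraceback (most recent call last):
  File "<stdin>", line 27, in <module>
TypeError: 'NoneType' object is not subscriptable
```

View pics/w2.png

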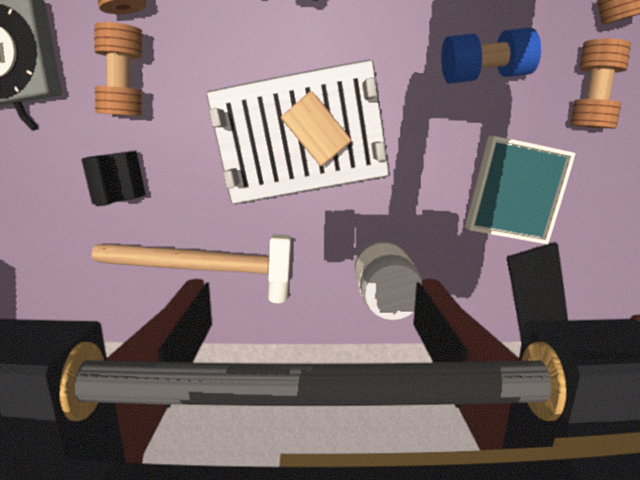

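The second wrist view shows the deck with corners at (208,91), (373,60), (388,174) and (233,202), the block at (316,128), the tray centre at (522,190) and the handle at (114,178). I'll fix the stand mask and compare heights across the two views.

```bash
python3 - <<'E'
from h import *
f=np.load("w2.npy",allow_pickle=True).item(); g=np.load("w1.npy",allow_pickle=True).item()
h=hsv(f); print("white",h[75:80,300].tolist()[0],h[140,380].tolist(),"mat",h[220,250].tolist(),h[40,300].tolist(), "stop",h[90,371].tolist())
def quad(k,pts):
    # refine the 4 deck corners by line fits along edge gradient, from hand-read corner pixels
    gr=cv2.GaussianBlur(cv2.cvtColor(k["frame"],cv2.COLOR_RGB2GRAY),(3,3),0).astype(float); P=np.array(pts,float); L=[]
    for i in range(4):
        a,b=P[i],P[(i+1)%4]; t=(b-a)/np.linalg.norm(b-a); n=np.array([t[1],-t[0]]); E=[]
        for s in np.linspace(.1,.9,40):
            c=a+(b-a)*s; o=np.arange(-6,6.1,.25); q=c+o[:,None]*n
            v=cv2.remap(gr.astype(np.float32),q[:,0].astype(np.float32),q[:,1].astype(np.float32),cv2.INTER_LINEAR).ravel()
            d=np.abs(np.gradient(v)); j=d.argmax(); E.append(q[j])
        vx,vy,x,y=cv2.fitLine(np.array(E,np.float32),cv2.DIST_HUBER,0,.01,.01).ravel(); L.append(np.cross([x,y,1],[x+vx,y+vy,1]))
    C=[]
    for i in range(4): p=np.cross(L[i-1],L[i]); C.append(p[:2]/p[2])
    return np.array(C)
C=quad(f,[(208,91),(373,60),(388,174),(233,202)]); D=quad(g,[(215,203),(371,173),(383,276),(239,300)])
print(C.round(1).tolist(),D.round(1).tolist())
W=onz(f,C,.035); print(W.round(4).tolist()); print("tri z",tri(g,D,f,C).round(4).tolist())
print("sides",np.linalg.norm(np.roll(W,-1,0)-W,axis=1).round(4),"centre",W.mean(0).round(4))
e=(W[2]+W[3]-W[0]-W[1])/2; e2=(W[1]+W[2]-W[0]-W[3])/2
print("x-axis ang",np.arctan2(e[1],e[0]),"from y",np.arctan2(-e2[0],e2[1]))
for n,k in(("w1",g),("w2",f)):
    h=hsv(k); m=(h[...,0]>75)&(h[...,0]<105)&(h[...,1]>120)
    for c in blobs(m,500)[:1]: 
        q=onz(k,c.reshape(-1,2),.012)[:,:2].astype(np.float32)*1000; print("tray",n,cen(c),cv2.minAreaRect(q))
Bu=[np.array([[307.6,241.1]]),np.array([[315.7,128.2]])]
print("block",tri(g,Bu[0],f,Bu[1]).round(4))
plan(.575,.004,.20,np.deg2rad(129.9)); plan(.575,.004,.06,np.deg2rad(129.9))
E
```

```text
white [9, 13, 250] [9, 14, 245] mat [162, 41, 176] [162, 37, 192] stop [20, 27, 221]
[[206.9, 92.1], [371.4, 59.7], [387.7, 174.5], [233.2, 202.5]] [[212.9, 203.5], [368.2, 174.7], [383.6, 276.5], [240.3, 301.7]]
[[0.533, -0.1205, 0.035], [0.4984, 0.0669, 0.035], [0.6276, 0.0902, 0.035], [0.6613, -0.0957, 0.035]]
tri z [[0.5328, -0.1212, 0.0334, 0.0007], [0.4986, 0.0667, 0.0357, 0.0003], [0.6277, 0.0904, 0.0344, 0.0001], [0.6611, -0.0947, 0.0361, 0.0015]]
sides [0.1906 0.1313 0.1889 0.1307] centre [ 0.5801 -0.0147  0.035 ]
x-axis ang 0.18460040580284184 from y 0.18070043214248974
block [[ 0.5741 -0.0009  0.0599  0.01  ]]
shift [0.295  0.0134 0.6414] turn rz -0.4434 (now q6 -1.68 yaw 1.571) tilt rxry [-0.     -0.0006  0.    ]
shift [0.2945 0.0134 1.2014] turn rz -0.4434 (now q6 -1.68 yaw 1.571) tilt rxry [-0.     -0.0006  0.    ]
```

Emit:
step_arm:
  steps:
    - [0,0,0,0.15,0.007,0.1,-0.4]
    - [0,0,0,0.145,0.0064,0.1,-0.4]
    - [0,0,-0.0887,0,0,0.13,-0.4]
    - [0,0,-0.0887,0,0,0.13,-0.4]
    - [0,0,-0.0887,0,0,0.13,-0.4]
    - [0,0,-0.0887,0,0,0.13,-0.4]
    - [0,0,-0.0887,0,0,0.13,-0.4]
    - [0,0,0,0,0,0,-0.4]
    - [0,0,0,0,0,0,-0.4]

```text
time_s: 3.65
tcp_pos: [0.5755, 0.0037, 0.1487]
ee_rot: [-0.0, -0.34, 0.941, 0.0]
ft_force: [0.2, -0.7, 0.4]
opening: 0.699
grip_force: 0.0
```

```bash
python3 - <<'E'
from h import *
f=np.load("w2.npy",allow_pickle=True).item()
C=[(494,137),(574,153),(548,243),(467,228)]; W=onz(f,C,.018); print(W.round(4).tolist(),W.mean(0),np.linalg.norm(np.roll(W,-1,0)-W,axis=1).round(4))
plan(.575,.004,.056,np.deg2rad(129.9)); o,r=tool(); print(o["qpos"].round(2),o["opening"])
E
```

```text
[[0.5824, 0.223, 0.018], [0.5996, 0.33, 0.018], [0.717, 0.3116, 0.018], [0.697, 0.1992, 0.018]] [0.64899921 0.26595435 0.018     ] [0.1083 0.1189 0.1142 0.117 ]
shift [0.0007 0.0021 0.3707] turn rz -0.0022 (now q6 -2.38 yaw 2.264) tilt rxry [ 0.0001 -0.0002  0.    ]
[-0.11  0.4   1.65 -0.    1.1  -2.38] 0.6990303476790939
```

Emit:
step_arm:
  steps:
    - [0,0,0,0,0,0.13,-0.4]
    - [0,0,0,0,0,0.13,-0.4]
    - [0,0,0,0,0,0.11,-0.4]
    - [0,0,0,0,0,0,-0.4]
    - [0,0,0,0,0,0,1]
    - [0,0,0,0,0,0,1]
    - [0,0,0,0,0,0,1]
    - [0,0,0,0,0,0,1]
    - [0,0,0,0,0,0,1]
    - [0,0,0,0,0,-0.15,1]
    - [0,0,0,0,0,-0.2,1]
    - [0,0,0,0,0,0,1]
  grip_force: 20

```text
time_s: 4.85
tcp_pos: [0.5816, 0.003, 0.1501]
ee_rot: [0.006, -0.341, 0.94, -0.003]
ft_force: [1.5, 1.3, -1.1]
opening: 0.512
grip_force: 20.0
```

```bash
python3 - <<'E'
from h import *
plan(.649,.266,.10); plan(.649,.266,.037)
E
```

```text
shift [-0.8799  0.6357  0.2021]
shift [-0.8777  0.6382  0.4541]
```

Emit:
step_arm:
  steps:
    - [0,0,0,-0.147,0.106,0,1]
    - [0,0,0,-0.147,0.106,0,1]
    - [0,0,0,-0.147,0.106,0,1]
    - [0,0,0,-0.147,0.106,0,1]
    - [0,0,0,-0.147,0.106,0,1]
    - [0,0,0,-0.147,0.106,0,1]
    - [0,0,0,0,0,0.15,1]
    - [0,0,0,0,0,0.15,1]
    - [0,0,0,0,0,0.1,1]
    - [0,0,0,0,0,0.05,1]
    - [0,0,0,0,0,0,1]
    - [0,0,0,0,0,0,-0.4]
    - [0,0,0,0,0,0,-0.4]
    - [0,0,0,0,0,0,-0.4]
    - [0,0,0,0,0,-0.15,-0.4]
    - [0,0,0,0,0,-0.2,-0.4]
    - [0,0,0,0,0,-0.2,-0.4]
    - [0,0,0,0,0,0,-0.4]

```text
time_s: 6.65
tcp_pos: [0.6486, 0.2686, 0.1767]
ee_rot: [0.007, -0.341, 0.94, -0.0]
ft_force: [0.5, 0.3, -0.1]
opening: 0.705
grip_force: 0.0
```

```bash
python3 - <<'E'
from h import *
T=grab("top");h=hsv(T)
cv2.imwrite("pics/t2.png",cv2.resize(T["frame"][165:305,130:430,::-1],None,fx=2.65,fy=2.65,interpolation=cv2.INTER_CUBIC))
f=np.load("w2.npy",allow_pickle=True).item(); g=np.load("w1.npy",allow_pickle=True).item()
# roller endpoints by brown drums: drums more saturated/darker than waist
for n,k in(("w1",g),("w2",f),("T",T)):
    h=hsv(k); m=(h[...,0]<20)&(h[...,1]>100)&(h[...,2]>60)
    for c in blobs(m,120):
        p=onz(k,[cen(c)],.026)[0]; 
        if abs(abs(p[1])-.28)<.1 and .33<p[0]<.58:
            q=onz(k,c.reshape(-1,2),.026)[:,:2].astype(np.float32)*1000; r=cv2.minAreaRect(q)
            print(n,cen(c).round(1),np.round(r[0]),np.round(r[1]),round(r[2],1))
o,r=tool(); print(o["tcp_pos"],o["qpos"].round(2))
E
```

```text
w1 [121.6  77.3] [ 384. -224.] [107.  56.] 7.8
w1 [606.6  87.5] [392. 358.] [104.  63.] 17.9
w1 [128.4 182.5] [ 509. -229.] [ 56. 104.] 84.6
w1 [585.8 190.8] [520. 348.] [ 62. 103.] 86.7
w1 [485.4 165.8] [488. 212.] [25. 32.] 9.8
w2 [117.6  68.1] [ 504. -228.] [ 56. 104.] 84.6
w2 [600.4  82.3] [514. 349.] [ 62. 106.] 86.7
w2 [617.4   9.3] [431. 363.] [26. 55.] 5.2
w2 [495.1  54.3] [488. 213.] [25. 32.] 7.4
w2 [121.4   5.7] [ 435. -218.] [56. 14.] 87.1
T [399.2 238.2] [ 509. -227.] [ 51. 101.] 85.0
T [398.4 279.7] [ 390. -222.] [100.  50.] 8.1
[0.64655232 0.26790733 0.17290845] [ 0.29  0.53  1.33 -0.    1.26 -1.97]
```

View pics/t2.png

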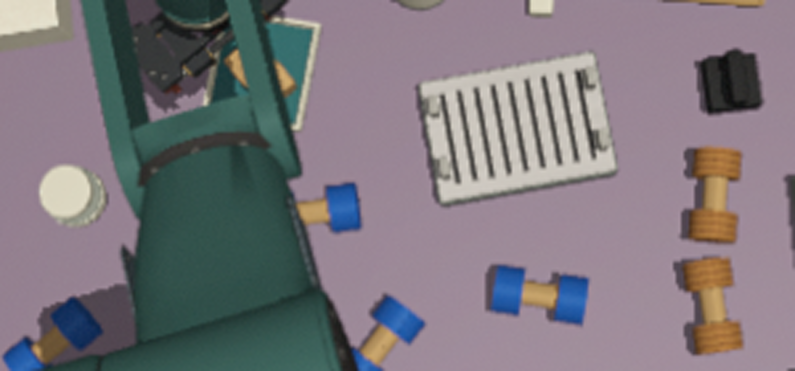

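The tray holds the small block (crop (262,75)) and the deck is clear. Next are the rollers.

```bash
cat >> h.py <<'E'
def go(x,y,z,yaw):
    """turn first (level too), then shift in the turned frame"""
    o,r=tool(); c=np.arctan2(r[1,1],r[0,1]); a=(yaw-c+np.pi/2)%np.pi-np.pi/2; yw=c+a
    w=r.T@np.cross(r[:,2],[0,0,-1.]); R2=np.array([[-np.sin(yw),np.cos(yw),0],[np.cos(yw),np.sin(yw),0],[0,0,-1]]).T
    d=R2.T@(np.array([x,y,z])-o["tcp_pos"])/.25
    print("at",o["tcp_pos"].round(4),"yaw %.3f q %s"%(c,o["qpos"].round(2)),"| tilt",np.round(w[:2]/(np.pi/2),4),"rz %.4f"%(-a/(np.pi/2)),"| shift",d.round(4),"norm xy %.3f"%np.hypot(d[0],d[1]))
A=.183; C0=np.array([.580,-.0147])
def slot(y,x=0): return C0+x*np.array([np.cos(A),np.sin(A)])+y*np.array([-np.sin(A),np.cos(A)])
E
python3 - <<'E'
from h import *
go(.519,.348,.12,1.511)
E
```

```text
at [0.6466 0.2679 0.1729] yaw 2.268 q [ 0.29  0.53  1.33 -0.    1.26 -1.97] | tilt [-0.0025  0.0055] rz 0.4816 | shift [0.5284 0.2893 0.2116] norm xy 0.602
```

Emit:
step_arm:
  steps:
    - [-0.0025,0.0055,0.0803,0,0,0,-0.4]
    - [0,0,0.0803,0,0,0,-0.4]
    - [0,0,0.0803,0,0,0,-0.4]
    - [0,0,0.0803,0,0,0,-0.4]
    - [0,0,0.0803,0,0,0,-0.4]
    - [0,0,0.0803,0,0,0,-0.4]
    - [0,0,0,0.132,0.0723,0.053,-0.4]
    - [0,0,0,0.132,0.0723,0.053,-0.4]
    - [0,0,0,0.132,0.0723,0.053,-0.4]
    - [0,0,0,0.132,0.0723,0.053,-0.4]
    - [0,0,0,0,0,0,-0.4]
    - [0,0,0,0,0,0,-0.4]

```text
time_s: 7.9
tcp_pos: [0.514, 0.3468, 0.1144]
ee_rot: [-0.006, 0.029, 1.0, -0.002]
ft_force: [1.0, 0.8, 0.4]
opening: 0.7
grip_force: 0.0
```

```bash
cat >> h.py <<'E'
def drums(k,near,rad=.08,zc=.026,vmax=200):
    """brown roller in view k near world xy: rect of the whole, mean"""
    h=hsv(k); m=(h[...,0]<20)&(h[...,1]>100)&(h[...,2]>50); out=[]
    for c in blobs(m,300):
        q=onz(k,c.reshape(-1,2),zc)[:,:2].astype(np.float32)*1000; r=cv2.minAreaRect(q)
        if np.linalg.norm(np.array(r[0])/1000-near)<rad:
            a=r[2] if r[1][0]>r[1][1] else r[2]+90
            out.append((np.round(r[0],1),np.round(r[1],1),round((a+90)%180-90,1),cen(c).round(1)))
    return out
E
python3 - <<'E'
from h import *
go(.519,.348,.028,1.511); f=grab("wrist"); print(drums(f,[.519,.348])); cv2.imwrite("pics/w3.png",f["frame"][:,:,::-1])
E
```

```text
at [0.514  0.3468 0.1144] yaw 1.513 q [ 0.48  0.5   1.57  0.    1.09 -1.03] | tilt [-0.0027 -0.0071] rz 0.0010 | shift [-0.0197  0.0061  0.3454] norm xy 0.021
[(array([522.6, 347.4]), array([ 51.6, 112.8]), -3.4, array([315.2, 252.7]))]
```

View pics/w3.png

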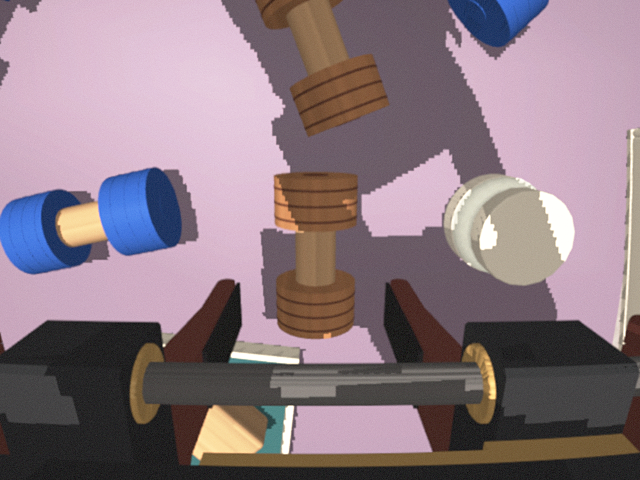

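The wrist view shows the roller centred between the fingers, with its waist at (316,253). The tray and block are at the bottom, around (240,420).

Emit:
step_arm:
  steps:
    - [-0.0027,-0.0071,0,-0.028,0.004,0.12,-0.4]
    - [0,0,0,0,0,0.12,-0.4]
    - [0,0,0,0,0,0.105,-0.4]
    - [0,0,0,0,0,0,-0.4]
    - [0,0,0,0,0,0,1]
    - [0,0,0,0,0,0,1]
    - [0,0,0,0,0,0,1]
    - [0,0,0,0,0,0,1]
    - [0,0,0,0,0,0,1]
    - [0,0,0,0,0,0,1]
    - [0,0,0,0,0,-0.15,1]
    - [0,0,0,0,0,-0.2,1]
    - [0,0,0,0,0,-0.2,1]
    - [0,0,0,0,0,0,1]
    - [0,0,0,0,0,0,1]
  grip_force: 25

```text
time_s: 9.45
tcp_pos: [0.5228, 0.3479, 0.1685]
ee_rot: [0.003, 0.03, 1.0, 0.002]
ft_force: [0.1, -0.1, -0.5]
opening: 0.01
grip_force: 0.0
```

```bash
python3 - <<'E'
from h import *
s=slot(.053); print(s); go(*s,.12,A+np.pi/2)
f=grab("wrist"); print(drums(f,[.52,.348],zc=.16))
E
```

```text
[0.57035504 0.03741502]
at [0.5228 0.3479 0.1685] yaw 1.511 q [ 0.48  0.44  1.51  0.    1.18 -1.03] | tilt [0.0021 0.0032] rz -0.1545 | shift [ 0.039  -1.2559  0.1941] norm xy 1.257
[(array([527.6, 344.3]), array([137.7,  33.1]), 1.2, array([300.5, 237.7])), (array([571.7, 348.2]), array([ 3.4, 50.8]), -3.0, array([319.5, 382.1]))]
```

```bash
python3 - <<'E'
from h import *
f=grab("wrist"); cv2.imwrite("pics/w4.png",f["frame"][:,:,::-1]); print(telemetry.get_obs()["opening"])
T=grab("top"); print(drums(T,[.52,.348],rad=.2))
E
```

```text
0.004548163498336092
[(array([643.3, 265.9]), array([73.7, 45.3]), 39.5, array([227.9, 192.3]))]
```

View pics/w4.png

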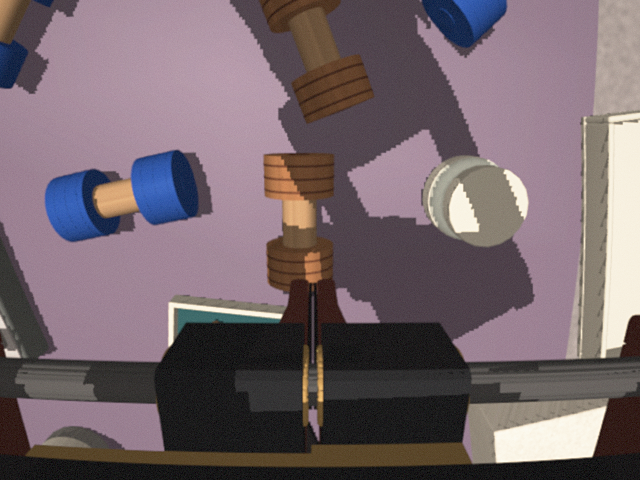

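The fingers are shut and empty. The roller is still on the table, with its waist at (299,218). I'll re-measure and regrasp, checking the grip before lifting.

```bash
python3 - <<'E'
from h import *
f=grab("wrist"); d=drums(f,[.52,.348]); print(d); print("waist",onz(f,[(299,219)],.026),"ends",onz(f,[(299,154),(299,288)],.04))
go(d[0][0][0]/1000,d[0][0][1]/1000,.027,1.511)
E
```

```text
[(array([586.5, 338.4]), array([243.6,  57.7]), 0.9, array([303. , 247.6]))]
waist [[0.51329527 0.33660087 0.026     ]] ends [[0.46414384 0.34039807 0.04      ]
 [0.56372409 0.33356453 0.04      ]]
at [0.5206 0.3467 0.1649] yaw 1.511 q [ 0.48  0.45  1.51  0.    1.18 -1.03] | tilt [-0.0002 -0.0008] rz -0.0001 | shift [-0.265  -0.0174  0.5514] norm xy 0.266
```

Emit:
step_arm:
  steps:
    - [0,0,0,0.024,-0.04,0,-0.4]
    - [0,0,0,0,0,0,-0.4]
    - [0,0,0,0,0,0,-0.4]
    - [0,0,0,0,0,0,-0.4]
    - [0,0,0,0,0,0.15,-0.4]
    - [0,0,0,0,0,0.15,-0.4]
    - [0,0,0,0,0,0.15,-0.4]
    - [0,0,0,0,0,0.1,-0.4]
    - [0,0,0,0,0,0,-0.4]
    - [0,0,0,0,0,0,-0.4]
    - [0,0,0,0,0,0,1]
    - [0,0,0,0,0,0,1]
    - [0,0,0,0,0,0,1]
    - [0,0,0,0,0,0,1]
    - [0,0,0,0,0,0,1]
    - [0,0,0,0,0,0,1]
  grip_force: 30

```text
time_s: 11.25
tcp_pos: [0.5158, 0.338, 0.0296]
ee_rot: [0.001, 0.03, 1.0, 0.001]
ft_force: [-0.2, -0.8, 1.6]
opening: 0.227
grip_force: 25.1
```

```bash
python3 - <<'E'
from h import *
s=slot(.053); go(*s,.13,A+np.pi/2)
E
```

```text
at [0.5158 0.338  0.0296] yaw 1.511 q [ 0.47  0.6   1.65  0.    0.89 -1.04] | tilt [0.0011 0.0015] rz -0.1546 | shift [ 0.0043 -1.2219 -0.4015] norm xy 1.222
```

Emit:
step_arm:
  steps:
    - [0,0,0,0,0,0,1]
    - [0,0,0,0,0,0,1]

```text
time_s: 11.45
tcp_pos: [0.5159, 0.338, 0.0296]
ee_rot: [0.001, 0.03, 1.0, 0.001]
ft_force: [-0.5, 0.0, 2.6]
opening: 0.225
grip_force: 25.7
```

Emit:
step_arm:
  steps:
    - [0,0,0,0,0,0,0]
    - [0,0,0,0,0,0,0]
    - [0,0,0,0,0,0,0]
    - [0,0,0,0,0,0.032,0]
    - [0,0,0,0,0,0,0]
    - [0,0,0,0,0,0,0]
    - [0,0,0,0,0,0,1]
    - [0,0,0,0,0,0,1]
    - [0,0,0,0,0,0,1]
    - [0,0,0,0,0,0,1]
    - [0,0,0,0,0,0,1]

```text
time_s: 12.55
tcp_pos: [0.5158, 0.338, 0.0215]
ee_rot: [0.001, 0.03, 1.0, 0.001]
ft_force: [0.3, 0.2, 0.5]
opening: 0.287
grip_force: 30.0
```

Emit:
step_arm:
  steps:
    - [0,0,0,0,0,-0.1,1]
    - [0,0,0,0,0,-0.17,1]
    - [0,0,0,0,0,-0.17,1]
    - [0,0,-0.077,0,0,0,1]
    - [0,0,-0.0776,0,0,0,1]
    - [0,0,0,0,-0.1746,0,1]
    - [0,0,0,0,-0.1746,0,1]
    - [0,0,0,0,-0.1746,0,1]
    - [0,0,0,0,-0.1746,0,1]
    - [0,0,0,0,-0.1746,0,1]
    - [0,0,0,0,-0.1746,0,1]
    - [0,0,0,0,-0.1746,0,1]
    - [0,0,0,0,0,0,1]
    - [0,0,0,0,0,0,1]
    - [0,0,0,0,0,0,1]

```text
time_s: 14.05
tcp_pos: [0.5704, 0.0383, 0.1308]
ee_rot: [0.001, -0.091, 0.996, 0.001]
ft_force: [-0.1, -0.8, -2.3]
opening: 0.289
grip_force: 30.0
```

```bash
python3 - <<'E'
from h import *
s=slot(.053); go(*s,.058,A+np.pi/2); print(telemetry.get_obs()["opening"])
f=grab("wrist"); cv2.imwrite("pics/w5.png",f["frame"][:,:,::-1]); z=telemetry.get_obs()["tcp_pos"][2]+.0045; print(drums(f,s,zc=z))
E
```

```text
at [0.5704 0.0383 0.1308] yaw 1.754 q [-0.06  0.41  1.67  0.    1.06 -1.81] | tilt [0.0012 0.0009] rz 0.0000 | shift [ 0.0008 -0.0033  0.291 ] norm xy 0.003
0.2891902012506178
[(array([575.4,  38.8]), array([115.3,  76.2]), 10.4, array([312.4, 275.4])), (array([638.3,  53.9]), array([ 36.3, 228. ]), -79.6, array([329.6, 444. ]))]
```

View pics/w5.png

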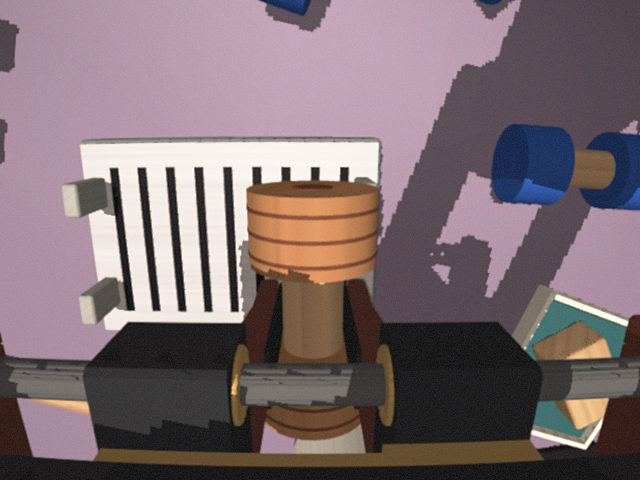

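The roller is held squarely over the right-hand slot (drum at (312,230)), with its axis parallel to the deck slots. Now lowering it.

Emit:
step_arm:
  steps:
    - [0,0,0,0,0,0.13,1]
    - [0,0,0,0,0,0.1,1]
    - [0,0,0,0,0,0.04,1]
    - [0,0,0,0,0,0.02,1]
    - [0,0,0,0,0,0,1]
    - [0,0,0,0,0,0,1]

```text
time_s: 14.7
tcp_pos: [0.5714, 0.0381, 0.0592]
ee_rot: [0.001, -0.092, 0.996, 0.001]
ft_force: [0.1, -0.1, -1.5]
opening: 0.285
grip_force: 30.0
```

Emit:
step_arm:
  steps:
    - [0,0,0,0,0,0.008,1]
    - [0,0,0,0,0,0.004,1]
    - [0,0,0,0,0,0,1]

```text
time_s: 15.0
tcp_pos: [0.5717, 0.0377, 0.0564]
ee_rot: [0.002, -0.091, 0.996, 0.001]
ft_force: [-0.1, 0.5, 4.1]
opening: 0.285
grip_force: 30.0
```

Emit:
step_arm:
  steps:
    - [0,0,0,0,0,0,0.1]
    - [0,0,0,0,0,0,0.1]
    - [0,0,0,0,0,0,0.1]
    - [0,0,0,0,0,-0.1,0.1]
    - [0,0,0,0,0,-0.2,0.1]
    - [0,0,0,0,0,-0.2,-0.4]
    - [0,0,0,0,0,0,-0.4]
    - [0,0,0,0,0,0,-0.4]

```text
time_s: 15.8
tcp_pos: [0.5719, 0.0372, 0.1818]
ee_rot: [0.003, -0.091, 0.996, 0.0]
ft_force: [-1.1, -0.2, -1.0]
opening: 0.679
grip_force: 0.0
```

```bash
python3 - <<'E'
from h import *
go(.393,.3575,.13,1.888)
f=grab("wrist"); print(drums(f,slot(.053),zc=.061)); T=grab("top"); print(drums(T,slot(.053),zc=.061))
f=grab("scene"); print(drums(f,slot(.053),zc=.061),slot(.053))
E
```

```text
at [0.5719 0.0372 0.1818] yaw 1.754 q [-0.06  0.35  1.62  0.    1.16 -1.81] | tilt [0.0002 0.0035] rz -0.0855 | shift [0.2804 1.4404 0.2074] norm xy 1.467
[(array([575.3,  38.1]), array([110. ,  51.4]), 10.4, array([313. , 232.2]))]
[]
[(array([568.9,  36.1]), array([124.9,  51.5]), 9.9, array([324.4, 261.6]))] [0.57035504 0.03741502]
```

Emit:
step_arm:
  steps:
    - [0,0,-0.0855,0,0,0,-0.4]
    - [0,0,0,0.035,0.18,0.026,-0.4]
    - [0,0,0,0.035,0.18,0.026,-0.4]
    - [0,0,0,0.035,0.18,0.026,-0.4]
    - [0,0,0,0.035,0.18,0.026,-0.4]
    - [0,0,0,0.035,0.18,0.026,-0.4]
    - [0,0,0,0.035,0.18,0.026,-0.4]
    - [0,0,0,0.035,0.18,0.026,-0.4]
    - [0,0,0,0.035,0.18,0.026,-0.4]
    - [0,0,0,0,0,0,-0.4]
    - [0,0,0,0,0,0,-0.4]
    - [0,0,0,0,0,0,-0.4]

```text
time_s: 17.15
tcp_pos: [0.3923, 0.3564, 0.1278]
ee_rot: [0.0, -0.158, 0.987, -0.0]
ft_force: [0.8, 0.3, -0.6]
opening: 0.7
grip_force: 0.0
```

```bash
python3 - <<'E'
from h import *
f=grab("wrist"); d=drums(f,[.393,.3575]); print(d)
go(.393,.3575,.022,1.888)
E
```

```text
[(array([395.3, 358.6]), array([111.4,  51.6]), 18.0, array([314.7, 239.1]))]
at [0.3927 0.3563 0.1281] yaw 1.887 q [ 0.61  0.36  1.77 -0.    1.01 -1.28] | tilt [0.     0.0009] rz -0.0008 | shift [-0.0026  0.0041  0.4245] norm xy 0.005
```

Emit:
step_arm:
  steps:
    - [0,0,0,0,0.004,0.15,-0.4]
    - [0,0,0,0,0,0.15,-0.4]
    - [0,0,0,0,0,0.1,-0.4]
    - [0,0,0,0,0,0.0245,-0.4]
    - [0,0,0,0,0,0,-0.4]
    - [0,0,0,0,0,0,1]
    - [0,0,0,0,0,0,1]
    - [0,0,0,0,0,0,1]
    - [0,0,0,0,0,0,1]
    - [0,0,0,0,0,0,1]
    - [0,0,0,0,0,0,1]

```text
time_s: 18.3
tcp_pos: [0.3924, 0.3589, 0.023]
ee_rot: [0.002, -0.158, 0.987, 0.001]
ft_force: [-1.1, -0.2, 4.9]
opening: 0.285
grip_force: 30.0
```

```bash
python3 - <<'E'
from h import *
go(*slot(-.053),.14,A+np.pi/2)
E
```

```text
at [0.3924 0.3589 0.023 ] yaw 1.888 q [ 0.61  0.52  1.85  0.    0.77 -1.28] | tilt [0.0006 0.002 ] rz 0.0855 | shift [-0.4658 -1.8182 -0.4679] norm xy 1.877
```

Emit:
step_arm:
  steps:
    - [0,0,0,0,0,-0.1,1]
    - [0,0,0,0,0,-0.18,1]
    - [0,0,0,0,0,-0.19,1]
    - [0,0,0.0855,0,0,0,1]
    - [0,0,0,-0.0466,-0.1818,0,1]
    - [0,0,0,-0.0466,-0.1818,0,1]
    - [0,0,0,-0.0466,-0.1818,0,1]
    - [0,0,0,-0.0466,-0.1818,0,1]
    - [0,0,0,-0.0466,-0.1818,0,1]
    - [0,0,0,-0.0466,-0.1818,0,1]
    - [0,0,0,-0.0466,-0.1818,0,1]
    - [0,0,0,-0.0466,-0.1818,0,1]
    - [0,0,0,-0.0466,-0.1818,0,1]
    - [0,0,0,-0.0466,-0.1818,0,1]
    - [0,0,0,0,0,0,1]
    - [0,0,0,0,0,0,1]
    - [0,0,0,0,0,0,1]

```text
time_s: 20.0
tcp_pos: [0.5879, -0.0662, 0.1392]
ee_rot: [0.0, -0.091, 0.996, 0.001]
ft_force: [-0.2, 0.6, -1.7]
opening: 0.286
grip_force: 30.0
```

```bash
python3 - <<'E'
from h import *
go(*slot(-.053),.058,A+np.pi/2)
f=grab("wrist"); print(drums(f,slot(-.053),rad=.05,zc=.143),drums(f,slot(.053),rad=.04,zc=.061))
E
```

```text
at [ 0.5879 -0.0662  0.1392] yaw 1.754 q [-0.23  0.43  1.62  0.    1.1  -1.99] | tilt [0.0015 0.0003] rz 0.0001 | shift [-0.0065 -0.0039  0.3247] norm xy 0.008
[(array([625.5, -56.8]), array([ 99.6, 228.3]), -79.7, array([324.4, 416.2])), (array([575.4, -69.1]), array([83.7, 52.1]), 9.7, array([312.5, 253.8]))] [(array([573.7,  39. ]), array([108.5,  56.7]), 10.4, array([480.3, 245.9]))]
```

Emit:
step_arm:
  steps:
    - [0,0,0,-0.0065,-0.004,0.13,1]
    - [0,0,0,0,0,0.13,1]
    - [0,0,0,0,0,0.04,1]
    - [0,0,0,0,0,0.026,1]
    - [0,0,0,0,0,0,1]
    - [0,0,0,0,0,0.004,1]
    - [0,0,0,0,0,0,1]
    - [0,0,0,0,0,0,1]

```text
time_s: 20.85
tcp_pos: [0.5917, -0.0675, 0.058]
ee_rot: [0.002, -0.091, 0.996, 0.001]
ft_force: [0.4, 1.2, 0.2]
opening: 0.286
grip_force: 30.0
```

Emit:
step_arm:
  steps:
    - [0,0,0,0,0,0.004,1]
    - [0,0,0,0,0,0,1]
    - [0,0,0,0,0,0,0.1]
    - [0,0,0,0,0,0,0.1]
    - [0,0,0,0,0,0,0.1]
    - [0,0,0,0,0,-0.1,0.1]
    - [0,0,0,0,0,-0.2,0.1]
    - [0,0,0,0,0,-0.2,-0.4]
    - [0,0,0,0,0,0,-0.4]
    - [0,0,0,0,0,0,-0.4]

```text
time_s: 21.85
tcp_pos: [0.5918, -0.0683, 0.1826]
ee_rot: [0.003, -0.091, 0.996, 0.0]
ft_force: [0.3, -0.0, -1.0]
opening: 0.671
grip_force: 0.0
```

```bash
python3 - <<'E'
from h import *
go(.508,-.228,.13,np.deg2rad(85))
f=grab("wrist"); print(drums(f,slot(-.053),rad=.04,zc=.061),drums(f,slot(.053),rad=.04,zc=.061),slot(-.053),slot(.053))
E
```

```text
at [ 0.5918 -0.0683  0.1826] yaw 1.754 q [-0.23  0.38  1.57  0.    1.18 -1.99] | tilt [-0.0002  0.0033] rz 0.1720 | shift [ 0.2782 -0.6656  0.2104] norm xy 0.721
[(array([594.2, -67.5]), array([109.2,  51.6]), 10.5, array([313.7, 230. ]))] [(array([575.7,  39. ]), array([111.4,  55.1]), 10.3, array([461. , 231.7]))] [ 0.58964496 -0.06681502] [0.57035504 0.03741502]
```

Emit:
step_arm:
  steps:
    - [0,0.0033,0.086,0,0,0,-0.4]
    - [0,0,0.086,0,0,0,-0.4]
    - [0,0,0,0.0696,-0.1664,0.0526,-0.4]
    - [0,0,0,0.0696,-0.1664,0.0526,-0.4]
    - [0,0,0,0.0696,-0.1664,0.0526,-0.4]
    - [0,0,0,0.0696,-0.1664,0.0526,-0.4]
    - [0,0,0,0,0,0,-0.4]
    - [0,0,0,0,0,0,-0.4]
    - [0,0,0,0,0,0,-0.4]

```text
time_s: 22.8
tcp_pos: [0.5068, -0.2265, 0.128]
ee_rot: [-0.002, 0.044, 0.999, 0.001]
ft_force: [1.4, 0.1, 0.2]
opening: 0.702
grip_force: 0.0
```

```bash
python3 - <<'E'
from h import *
f=grab("wrist"); d=drums(f,[.508,-.228]); print(d)
go(.508,-.228,.022,np.deg2rad(85))
E
```

```text
[(array([ 511.5, -227.9]), array([ 51.7, 110.9]), -4.8, array([311.3, 241.3]))]
at [ 0.5072 -0.2264  0.1284] yaw 1.485 q [-0.54  0.4   1.71 -0.    1.04 -2.03] | tilt [ 0.0009 -0.0024] rz 0.0007 | shift [-0.0038 -0.0063  0.4255] norm xy 0.007
```

Emit:
step_arm:
  steps:
    - [0,0,0,-0.003,-0.006,0.15,-0.4]
    - [0,0,0,0,0,0.15,-0.4]
    - [0,0,0,0,0,0.1,-0.4]
    - [0,0,0,0,0,0.0255,-0.4]
    - [0,0,0,0,0,0,-0.4]
    - [0,0,0,0,0,0,1]
    - [0,0,0,0,0,0,1]
    - [0,0,0,0,0,0,1]
    - [0,0,0,0,0,0,1]
    - [0,0,0,0,0,0,1]
    - [0,0,0,0,0,0,1]

```text
time_s: 23.95
tcp_pos: [0.5074, -0.2293, 0.0229]
ee_rot: [-0.001, 0.044, 0.999, 0.0]
ft_force: [0.4, 0.8, 5.3]
opening: 0.289
grip_force: 30.0
```

```bash
python3 - <<'E'
from h import *
go(*slot(0),.14,A+np.pi/2)
E
```

```text
at [ 0.5074 -0.2293  0.0229] yaw 1.483 q [-0.55  0.55  1.79 -0.    0.81 -2.03] | tilt [ 0.0002 -0.0016] rz -0.1722 | shift [-0.4418  0.791  -0.4683] norm xy 0.906
```

Emit:
step_arm:
  steps:
    - [0,0,0,0,0,-0.1,1]
    - [0,0,0,0,0,-0.18,1]
    - [0,0,0,0,0,-0.19,1]
    - [0,0,-0.0861,0,0,0,1]
    - [0,0,-0.0861,0,0,0,1]
    - [0,0,0,-0.0884,0.1582,0,1]
    - [0,0,0,-0.0884,0.1582,0,1]
    - [0,0,0,-0.0884,0.1582,0,1]
    - [0,0,0,-0.0884,0.1582,0,1]
    - [0,0,0,-0.0884,0.1582,0,1]
    - [0,0,0,0,0,0,1]
    - [0,0,0,0,0,0,1]
    - [0,0,0,0,0,0,1]

```text
time_s: 25.25
tcp_pos: [0.5794, -0.0154, 0.1395]
ee_rot: [-0.002, -0.091, 0.996, 0.0]
ft_force: [-0.1, -0.4, -1.8]
opening: 0.28
grip_force: 30.0
```

```bash
python3 - <<'E'
from h import *
go(*slot(0),.064,A+np.pi/2)
f=grab("wrist"); 
for y,z in((-.053,.061),(.053,.061),(0,.143)): print(drums(f,slot(y),rad=.035,zc=z))
E
```

```text
at [ 0.5794 -0.0154  0.1395] yaw 1.754 q [-0.15  0.41  1.64 -0.    1.09 -1.9 ] | tilt [ 0.0008 -0.0027] rz -0.0000 | shift [-0.0029  0.0024  0.3019] norm xy 0.004
[]
[]
[(array([594.4, -10.3]), array([145.3, 228.4]), -79.6, array([315.9, 303.5]))]
```

Aligned; lowering the middle roller in small steps while watching the force.

Emit:
step_arm:
  steps:
    - [0,-0.0027,0,-0.003,0.0024,0.1,1]
    - [0,0,0,0,0,0.1,1]
    - [0,0,0,0,0,0.05,1]
    - [0,0,0,0,0,0.03,1]
    - [0,0,0,0,0,0.02,1]
    - [0,0,0,0,0,0,1]
    - [0,0,0,0,0,0,1]

```text
time_s: 26.0
tcp_pos: [0.5814, -0.014, 0.0656]
ee_rot: [0.001, -0.091, 0.996, 0.001]
ft_force: [0.4, -1.1, -1.6]
opening: 0.285
grip_force: 30.0
```

Emit:
step_arm:
  steps:
    - [0,0,0,0,0,0.02,1]
    - [0,0,0,0,0,0.008,1]
    - [0,0,0,0,0,0,1]
    - [0,0,0,0,0,0.004,1]
    - [0,0,0,0,0,0,1]

```text
time_s: 26.5
tcp_pos: [0.5811, -0.0137, 0.0579]
ee_rot: [0.001, -0.092, 0.996, 0.001]
ft_force: [-2.1, 0.1, 6.9]
opening: 0.281
grip_force: 30.0
```

Emit:
step_arm:
  steps:
    - [0,0,0,0,0,0,0.1]
    - [0,0,0,0,0,0,0.1]
    - [0,0,0,0,0,0,0.1]
    - [0,0,0,0,0,-0.1,0.1]
    - [0,0,0,0,0,-0.2,0.1]
    - [0,0,0,0,0,-0.2,-0.4]
    - [0,0,0,0,0,0,-0.4]
    - [0,0,0,0,0,0,-0.4]

```text
time_s: 27.3
tcp_pos: [0.5816, -0.0141, 0.1832]
ee_rot: [0.002, -0.092, 0.996, 0.0]
ft_force: [-0.9, -0.3, -0.5]
opening: 0.677
grip_force: 0.0
```

```bash
python3 - <<'E'
from h import *
go(.388,-.2225,.13,1.7104)
f=grab("wrist"); cv2.imwrite("pics/w6.png",f["frame"][:,:,::-1])
print(drums(f,slot(0),rad=.05,zc=.061))
E
```

```text
at [ 0.5816 -0.0141  0.1832] yaw 1.754 q [-0.14  0.36  1.6   0.    1.17 -1.9 ] | tilt [0.0003 0.0028] rz 0.0278 | shift [ 0.8827 -0.7178  0.2128] norm xy 1.138
[]
```

View pics/w6.png

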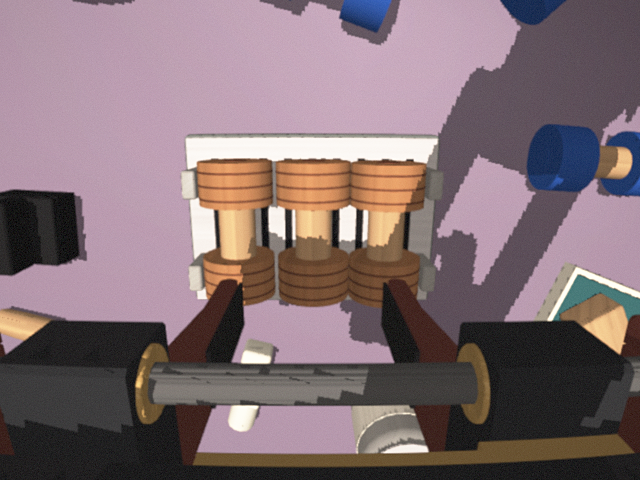

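The wrist view shows three rollers in the row at columns 235, 313 and 388, all between the stops and square. The right pair is touching, so I'll saddle the fourth in that groove at y ≈ +27 mm.

Emit:
step_arm:
  steps:
    - [0,0.0028,0.0278,0,0,0,-0.4]
    - [0,0,0,0.1261,-0.1025,0.0304,-0.4]
    - [0,0,0,0.1261,-0.1025,0.0304,-0.4]
    - [0,0,0,0.1261,-0.1025,0.0304,-0.4]
    - [0,0,0,0.1261,-0.1025,0.0304,-0.4]
    - [0,0,0,0.1261,-0.1025,0.0304,-0.4]
    - [0,0,0,0.1261,-0.1025,0.0304,-0.4]
    - [0,0,0,0.1261,-0.1025,0.0304,-0.4]
    - [0,0,0,0,0,0,-0.4]
    - [0,0,0,0,0,0,-0.4]
    - [0,0,0,0,0,0,-0.4]

```text
time_s: 28.45
tcp_pos: [0.3869, -0.2213, 0.1284]
ee_rot: [-0.002, -0.07, 0.998, 0.001]
ft_force: [0.2, -0.1, -0.2]
opening: 0.703
grip_force: 0.0
```

```bash
python3 - <<'E'
from h import *
f=grab("wrist"); d=drums(f,[.388,-.2225]); print(d)
go(.388,-.2225,.022,1.7104)
E
```

```text
[(array([ 391.7, -222.3]), array([110.4,  51.7]), 7.8, array([310.3, 241.1]))]
at [ 0.3873 -0.2213  0.1287] yaw 1.711 q [-0.67  0.26  1.94 -0.    0.95 -2.38] | tilt [ 0.0015 -0.0022] rz 0.0006 | shift [-0.0023 -0.0052  0.4266] norm xy 0.006
```

Emit:
step_arm:
  steps:
    - [0,0,0,-0.002,-0.005,0.15,-0.4]
    - [0,0,0,0,0,0.15,-0.4]
    - [0,0,0,0,0,0.1,-0.4]
    - [0,0,0,0,0,0.0265,-0.4]
    - [0,0,0,0,0,0,-0.4]
    - [0,0,0,0,0,0,1]
    - [0,0,0,0,0,0,1]
    - [0,0,0,0,0,0,1]
    - [0,0,0,0,0,0,1]
    - [0,0,0,0,0,0,1]
    - [0,0,0,0,0,0,1]

```text
time_s: 29.6
tcp_pos: [0.3874, -0.2235, 0.0229]
ee_rot: [-0.001, -0.07, 0.998, 0.0]
ft_force: [-0.8, 0.6, 5.8]
opening: 0.283
grip_force: 30.0
```

```bash
python3 - <<'E'
from h import *
go(*slot(.027),.17,A+np.pi/2)
E
```

```text
at [ 0.3874 -0.2235  0.0229] yaw 1.710 q [-0.68  0.45  2.03 -0.    0.67 -2.39] | tilt [ 0.0006 -0.0016] rz -0.0278 | shift [-0.9096  0.7892 -0.5883] norm xy 1.204
```

Emit:
step_arm:
  steps:
    - [0,0,0,0,0,-0.1,1]
    - [0,0,0,0,0,-0.16,1]
    - [0,0,0,0,0,-0.16,1]
    - [0,0,0,0,0,-0.168,1]
    - [0,0,-0.0278,0,0,0,1]
    - [0,0,0,-0.13,0.1127,0,1]
    - [0,0,0,-0.13,0.1127,0,1]
    - [0,0,0,-0.13,0.1127,0,1]
    - [0,0,0,-0.13,0.1127,0,1]
    - [0,0,0,-0.13,0.1127,0,1]
    - [0,0,0,-0.13,0.1127,0,1]
    - [0,0,0,-0.13,0.1127,0,1]
    - [0,0,0,0,0,0,1]
    - [0,0,0,0,0,0,1]
    - [0,0,0,0,0,0,1]

```text
time_s: 31.1
tcp_pos: [0.5741, 0.0113, 0.1686]
ee_rot: [-0.003, -0.091, 0.996, 0.001]
ft_force: [0.2, -0.8, -0.0]
opening: 0.287
grip_force: 30.0
```

```bash
python3 - <<'E'
from h import *
go(*slot(.027),.107,A+np.pi/2)
E
```

```text
at [0.5741 0.0113 0.1686] yaw 1.754 q [-0.1   0.38  1.62  0.    1.15 -1.85] | tilt [ 0.001  -0.0032] rz -0.0000 | shift [-0.0042  0.0014  0.2463] norm xy 0.004
```

Emit:
step_arm:
  steps:
    - [0,-0.0032,0,-0.004,0.0014,0.1,1]
    - [0,0,0,0,0,0.1,1]
    - [0,0,0,0,0,0.046,1]
    - [0,0,0,0,0,0,1]
    - [0,0,0,0,0,0.008,1]
    - [0,0,0,0,0,0,1]
    - [0,0,0,0,0,0,1]

```text
time_s: 31.8
tcp_pos: [0.5771, 0.0124, 0.1066]
ee_rot: [0.002, -0.091, 0.996, 0.001]
ft_force: [0.3, 0.2, -1.5]
opening: 0.28
grip_force: 30.0
```

Emit:
step_arm:
  steps:
    - [0,0,0,0,0,0.008,1]
    - [0,0,0,0,0,0,1]
    - [0,0,0,0,0,0.004,1]
    - [0,0,0,0,0,0,1]

```text
time_s: 32.2
tcp_pos: [0.5767, 0.0122, 0.1031]
ee_rot: [0.001, -0.092, 0.996, 0.0]
ft_force: [-0.7, -1.6, 3.9]
opening: 0.288
grip_force: 30.0
```

Emit:
step_arm:
  steps:
    - [0,0,0,0,0,0,0.1]
    - [0,0,0,0,0,0,0.1]
    - [0,0,0,0,0,0,0.1]
    - [0,0,0,0,0,-0.1,0.1]
    - [0,0,0,0,0,-0.2,0.1]
    - [0,0,0,0,0,-0.2,-0.4]
    - [0,0,0,0,0,-0.2,-0.4]
    - [0,0,0,0,0,0,-0.4]
    - [0,0,0,0,0,0,-0.4]
    - [0,0,0,0,0,0,-0.4]

```text
time_s: 33.2
tcp_pos: [0.5749, 0.0124, 0.276]
ee_rot: [-0.0, -0.091, 0.996, 0.001]
ft_force: [0.4, -0.6, -0.4]
opening: 0.697
grip_force: 0.0
```

```bash
python3 - <<'E'
from h import *
f=grab("wrist"); cv2.imwrite("pics/w7.png",f["frame"][:,:,::-1])
T=grab("top"); h=hsv(T); print("handle-ish from top:")
for c in blobs(h[...,2]<45,150):
    p=onz(T,[cen(c)],.04)[0]
    if abs(p[1]+.25)<.15 and .5<p[0]<.8: print(cen(c),p.round(3),cv2.minAreaRect(c))
E
```

```text
handle-ish from top:
[403.71413333 195.86346667] [ 0.629 -0.241  0.04 ] ((404.5549011230469, 195.49391174316406), (20.981992721557617, 19.5463809967041), 83.6598129272461)
```

View pics/w7.png

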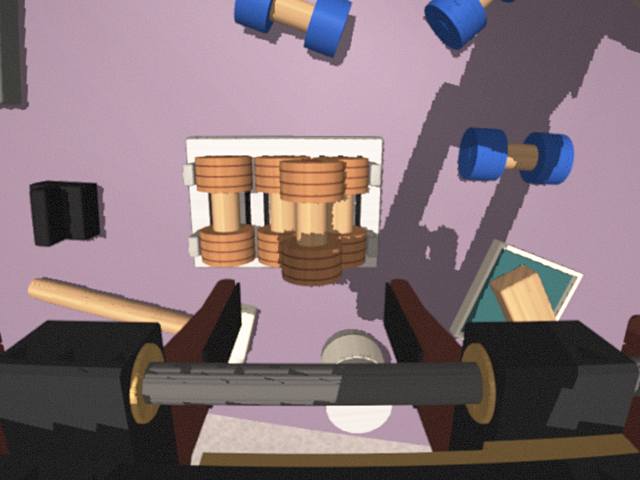

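The pyramid is complete: three rollers in the row plus one saddled at (312,220). The small block is in the tray at (525,290) and the handle is at (65,212). I'll look at the handle and thermostat next.

```bash
python3 - <<'E'
from h import *
go(.60,-.241,.22,1.571)
E
```

```text
at [0.5747 0.0124 0.2755] yaw 1.754 q [-0.1   0.28  1.49  0.    1.38 -1.85] | tilt [ 0.0017 -0.0012] rz 0.1165 | shift [-0.1011 -1.0135  0.2218] norm xy 1.019
```

Emit:
step_arm:
  steps:
    - [0,0,0.058,0,0,0,-0.4]
    - [0,0,0.0585,0,0,0,-0.4]
    - [0,0,0,-0.0168,-0.169,0.02,-0.4]
    - [0,0,0,-0.0168,-0.169,0.04,-0.4]
    - [0,0,0,-0.0168,-0.169,0.04,-0.4]
    - [0,0,0,-0.0168,-0.169,0.04,-0.4]
    - [0,0,0,-0.0168,-0.169,0.04,-0.4]
    - [0,0,0,-0.0168,-0.169,0.04,-0.4]
    - [0,0,0,0,0,0,-0.4]
    - [0,0,0,0,0,0,-0.4]
    - [0,0,0,0,0,0,-0.4]

```text
time_s: 34.4
tcp_pos: [0.6008, -0.24, 0.2213]
ee_rot: [0.0, -0.0, 1.0, 0.002]
ft_force: [-0.9, 0.9, -0.8]
opening: 0.701
grip_force: 0.0
```

```bash
python3 - <<'E'
from h import *
f=grab("wrist"); np.save("w8.npy",f,allow_pickle=True); cv2.imwrite("pics/w8.png",f["frame"][:,:,::-1])
# brighten the dark handle for viewing
c=proj(f,[[.629,-.241,.05]])[0].astype(int); print("handle px",c,"ctl px",proj(f,[[.477,-.376,.05]]))
x0,y0=max(c[0]-80,0),max(c[1]-75,0); cr=f["frame"][y0:y0+150,x0:x0+160,::-1]
b=np.clip(255*(cr/255.)**.4,0,255).astype(np.uint8); print("crop0",x0,y0)
full=cv2.resize(b,(480,450),interpolation=cv2.INTER_CUBIC)
cp=proj(f,[[.477,-.376,.05]])[0].astype(int); X,Y=max(cp[0]-60,0),max(cp[1]-70,0); d=f["frame"][Y:Y+180,X:X+160,::-1]; print("dial crop0",X,Y,d.shape)
d=cv2.resize(d,(d.shape[1]*2,d.shape[0]*2)); out=np.zeros((450,800,3),np.uint8); out[:,:480]=full; out[:d.shape[0],480:480+d.shape[1]]=d[:450,:320]
cv2.imwrite("pics/w8c.png",out)
E
```

```text
handle px [310 250] ctl px [[138.79487982  64.92056158]]
crop0 230 175
dial crop0 78 0 (180, 160, 3)
```

View pics/w8c.png

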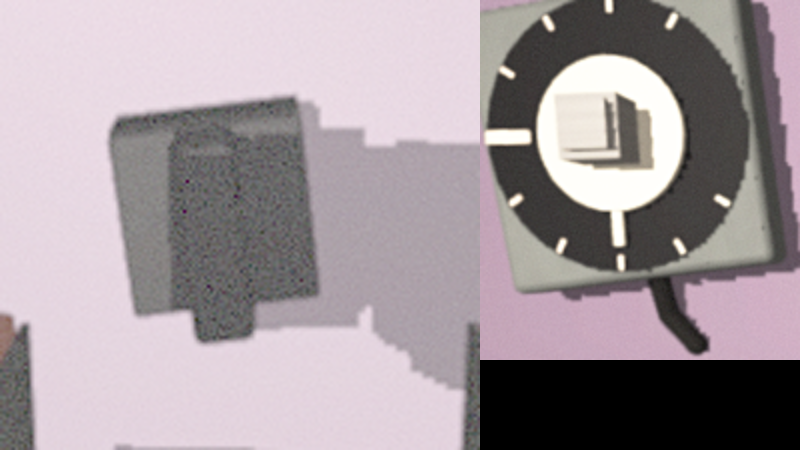

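The left crop shows the handle: its hub edges and bar are tilted about 6.4° from world x, with the bar's far end at crop (224,337). The right crop shows the dial: spindle at (595,125), pointer tip at (619,247) and long mark at (508,137).

```bash
python3 - <<'E'
from h import *
f=np.load("w8.npy",allow_pickle=True).item(); o=np.array([230,175]); 
hub=np.array([[115,140],[300,133],[318,295],[135,315]])/3+o
W=onz(f,hub,.034); print("hub",W.round(4).tolist(),"mean",W.mean(0).round(4),np.linalg.norm(np.roll(W,-1,0)-W,axis=1).round(4))
bar=np.array([[195,340],[253,333]])/3+o; B=onz(f,bar,.064); d=B[1]-B[0]; u=np.array([d[1],-d[0],0])/np.linalg.norm(d); print("bar far end",B.round(4).tolist(),np.linalg.norm(d).round(4),"axis deg",np.degrees(np.arctan2(u[1],u[0])),"centre",(B.mean(0)-.029*u).round(4))
far=onz(f,hub[2:],.034).mean(0); print("centre via hub far edge",far-.029*u)
dm=lambda p:(np.array(p)-[480,0])/2+[78,0]
for z in(.034,.038): 
  P=onz(f,[dm((611,133)),dm((508,137)),dm((619,247))],z); v=P-P[0]; a=np.degrees(np.arctan2(v[:,1],v[:,0])); print(z,P.round(4).tolist(),"r",np.linalg.norm(v,axis=1).round(4),"mark",a[1],"ptr",a[2],"cw",a[2]-a[1])
E
```

```text
hub [[0.6068, -0.2786, 0.034], [0.6047, -0.2242, 0.034], [0.655, -0.2181, 0.034], [0.6615, -0.274, 0.034]] mean [ 0.632  -0.2487  0.034 ] [0.0544 0.0507 0.0562 0.0549]
bar far end [[0.6578, -0.2545, 0.064], [0.6557, -0.2382, 0.064]] 0.0164 axis deg 7.309735736254126 centre [ 0.6279 -0.25    0.064 ]
centre via hub far edge [ 0.62948156 -0.2497577   0.034     ]
0.034 [[0.4759, -0.3785, 0.034], [0.4759, -0.4228, 0.034], [0.5217, -0.3788, 0.034]] r [0.     0.0443 0.0459] mark -89.92947756922395 ptr -0.35680863433743415 cw 89.57266893488651
0.038 [[0.4765, -0.377, 0.038], [0.4765, -0.4208, 0.038], [0.5218, -0.3773, 0.038]] r [0.     0.0438 0.0453] mark -89.92947756922389 ptr -0.3568086343374902 cw 89.5726689348864
```

```bash
python3 - <<'E'
from h import *
go(.629,-.2497,.13,1.690)
E
```

```text
at [ 0.6011 -0.2397  0.2218] yaw 1.572 q [-0.49  0.42  1.4   0.    1.32 -2.06] | tilt [0.0019 0.0005] rz -0.0751 | shift [-0.1061 -0.053   0.367 ] norm xy 0.119
```

Emit:
step_arm:
  steps:
    - [0,0,-0.0751,0,0,0,-0.4]
    - [0,0,0,-0.053,-0.0265,0.13,-0.4]
    - [0,0,0,-0.053,-0.0265,0.13,-0.4]
    - [0,0,0,0,0,0.107,-0.4]
    - [0,0,0,0,0,0,-0.4]
    - [0,0,0,0,0,0,-0.4]
    - [0,0,0,0,0,0,-0.4]

```text
time_s: 35.15
tcp_pos: [0.6305, -0.2509, 0.1325]
ee_rot: [0.002, -0.059, 0.998, 0.0]
ft_force: [-1.0, -1.1, 0.2]
opening: 0.7
grip_force: 0.0
```

```bash
python3 - <<'E'
from h import *
go(.629,-.2497,.053,1.690)
f=grab("wrist"); np.save("w9.npy",f,allow_pickle=True)
b=np.clip(255*(f["frame"][130:400,160:480,::-1]/255.)**.4,0,255).astype(np.uint8); cv2.imwrite("pics/w9c.png",cv2.resize(b,None,fx=2.2,fy=2.2,interpolation=cv2.INTER_CUBIC))
E
```

```text
at [ 0.6305 -0.2509  0.1325] yaw 1.690 q [-0.48  0.55  1.42  0.    1.17 -2.17] | tilt [0.0001 0.0027] rz -0.0001 | shift [0.0052 0.0054 0.3182] norm xy 0.008
```

View pics/w9c.png

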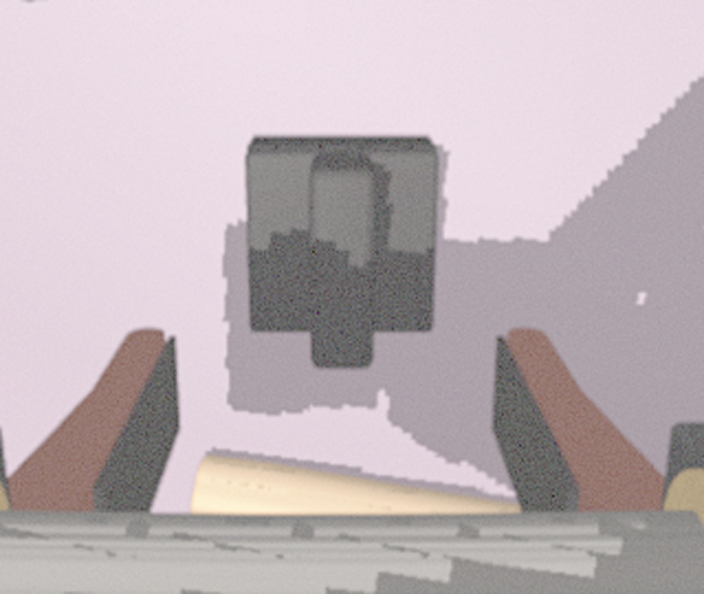

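The handle is now square in view: hub corners at crop (249,152), (436,152), (432,330) and (249,330), with the bar's far end at (312..372,367).

```bash
python3 - <<'E'
from h import *
f=np.load("w9.npy",allow_pickle=True).item(); k=lambda P:np.array(P,float)/2.2+[160,130]
W=onz(f,k([(249,152),(436,152),(432,330),(249,330)]),.034); print(W.round(4).tolist(),W.mean(0).round(4),np.linalg.norm(np.roll(W,-1,0)-W,axis=1).round(4))
B=onz(f,k([(314,168),(375,168),(372,367),(312,367)]),.064); print(B.round(4).tolist(),B.mean(0).round(4),np.linalg.norm(np.roll(B,-1,0)-B,axis=1).round(4))
a=(B[2]+B[3]-B[0]-B[1]); print(np.degrees(np.arctan2(a[1],a[0]))); a=(W[2]+W[3]-W[0]-W[1]); print(np.degrees(np.arctan2(a[1],a[0])))
go(.629,-.2497,.053,1.690)
E
```

```text
[[0.6057, -0.2799, 0.034], [0.5991, -0.225, 0.034], [0.6547, -0.2179, 0.034], [0.6615, -0.2747, 0.034]] [ 0.6303 -0.2494  0.034 ] [0.0553 0.0561 0.0572 0.0561]
[[0.6026, -0.2602, 0.064], [0.6007, -0.2443, 0.064], [0.6568, -0.2378, 0.064], [0.6588, -0.2545, 0.064]] [ 0.6297 -0.2492  0.064 ] [0.0161 0.0565 0.0168 0.0565]
6.246350842450603
6.281478397934207
at [ 0.6305 -0.2511  0.1327] yaw 1.690 q [-0.48  0.55  1.42  0.    1.17 -2.17] | tilt [-0.0001  0.003 ] rz -0.0003 | shift [0.0055 0.0064 0.319 ] norm xy 0.008
```

Emit:
step_arm:
  steps:
    - [0,0.002,0.006,0.001,0.0074,0.12,-0.4]
    - [0,0,0,0,0,0.12,-0.4]
    - [0,0,0,0,0,0.06,-0.4]
    - [0,0,0,0,0,0.018,-0.4]
    - [0,0,0,0,0,0,-0.4]
    - [0,0,0,0,0,0,-0.4]

```text
time_s: 35.8
tcp_pos: [0.63, -0.2497, 0.0525]
ee_rot: [0.0, -0.054, 0.999, 0.0]
ft_force: [0.1, 0.2, -0.4]
opening: 0.698
grip_force: 0.0
```

```bash
python3 - <<'E'
from h import *
go(.630,-.2493,.053,1.680)
E
```

```text
at [ 0.63   -0.2497  0.0525] yaw 1.679 q [-0.48  0.63  1.48  0.    1.02 -2.16] | tilt [0.0002 0.0005] rz -0.0003 | shift [-0.0002  0.0015 -0.0021] norm xy 0.002
```

Emit:
step_arm:
  steps:
    - [0,0,0,0,0,-0.004,1]
    - [0,0,0,0,0,0,1]
    - [0,0,0,0,0,0,1]
    - [0,0,0,0,0,0,1]
    - [0,0,0,0,0,0,1]
    - [0,0,0,0,0,0,1]
    - [0,0,0,0,0,0,1]
    - [0,0,0,0,0,-0.1,1]
    - [0,0,0,0,0,-0.2,1]
    - [0,0,0,0,0,-0.2,1]
    - [0,0,0,0,0,0,1]
    - [0,0,0,0,0,0,1]
  grip_force: 45

```text
time_s: 37.0
tcp_pos: [0.6298, -0.2496, 0.1783]
ee_rot: [0.001, -0.054, 0.999, 0.0]
ft_force: [-0.1, 0.4, -2.4]
opening: 0.204
grip_force: 45.0
```

```bash
python3 - <<'E'
from h import *
go(.43,-.376,.18,1.571); f=grab("wrist"); np.save("w10.npy",f,allow_pickle=True); 
E
```

```text
at [ 0.6298 -0.2496  0.1783] yaw 1.680 q [-0.48  0.5   1.38  0.    1.26 -2.16] | tilt [0.0001 0.0007] rz 0.0691 | shift [ 0.7993 -0.5054 -0.0066] norm xy 0.946
```

Emit:
step_arm:
  steps:
    - [0,0,0.0691,0,0,0,1]
    - [0,0,0,0.1,-0.1264,-0.012,1]
    - [0,0,0,0.1,-0.1264,-0.012,1]
    - [0,0,0,0.1,-0.1264,-0.012,1]
    - [0,0,0,0.099,-0.1264,-0.012,1]
    - [0,0,0,0,0,0,1]
    - [0,0,0,0,0,0,1]
    - [0,0,0,0,0,0,1]

```text
time_s: 37.85
tcp_pos: [0.5291, -0.3743, 0.1872]
ee_rot: [-0.002, -0.0, 1.0, 0.002]
ft_force: [-1.8, -0.4, -1.9]
opening: 0.199
grip_force: 45.0
```

```bash
cat > dial.py <<'E'
from h import *
def dial(f,z):
    g=cv2.cvtColor(f["frame"],cv2.COLOR_RGB2GRAY); h=hsv(f)
    c0=proj(f,[[.476,-.377,.036]])[0]
    # black disc: low value, near centre
    m=((h[...,2]<90)).astype(np.uint8); out={}
    w=((h[...,2]>170)&(h[...,1]<60)).astype(np.uint8)
    for c in blobs(w,30,0):
        p=onz(f,[cen(c)],z)[0]; r=np.linalg.norm(p[:2]-[.476,-.377])
        if r<.055: print("white",cen(c).round(1),"A",cv2.contourArea(c),p.round(4),"r %.4f"%r,"hull ell",[np.round(v,1) for v in cv2.fitEllipse(c)[:2]] if len(c)>20 else "")
    for c in blobs(m,2000,9):
        p=onz(f,[cen(c)],z)[0]
        if np.linalg.norm(p[:2]-[.476,-.377])<.04: 
            e=cv2.fitEllipse(cv2.convexHull(c)); print("black",onz(f,[e[0]],z).round(4),e)
E
python3 - <<'E'
from dial import *
f=grab("wrist"); np.save("w11.npy",f,allow_pickle=True); T=grab("top"); np.save("T11.npy",T,allow_pickle=True)
dial(f,.036); print("top"); dial(T,.036); print(proj(f,[[.476,-.377,.036]]))
o,r=tool(); print(o["tcp_pos"],o["opening"])
cv2.imwrite("pics/w11.png",f["frame"][:,:,::-1])
E
```

```text
white [293.5 140.3] A 99672.5 [ 0.4638 -0.3883  0.036 ] r 0.0166 hull ell [array([286.1, 145.2]), array([293.6, 637.8])]
white [308.7 158.2] A 5232.0 [ 0.4772 -0.3769  0.036 ] r 0.0012 hull ell [array([308.7, 159.6]), array([78.6, 88.9])]
top
[[308.55456507 156.63842425]]
[ 0.5297429  -0.37426369  0.1879096 ] 0.2005501819232979
```

View the last allowed picture: a close crop of the dial.

```bash
python3 - <<'E'
from h import *
f=np.load("w11.npy",allow_pickle=True).item()
cv2.imwrite("pics/w11c.png",cv2.resize(f["frame"][60:260,190:430,::-1],None,fx=3,fy=3,interpolation=cv2.INTER_CUBIC))
E
```

```text
(no output)
```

View pics/w11c.png

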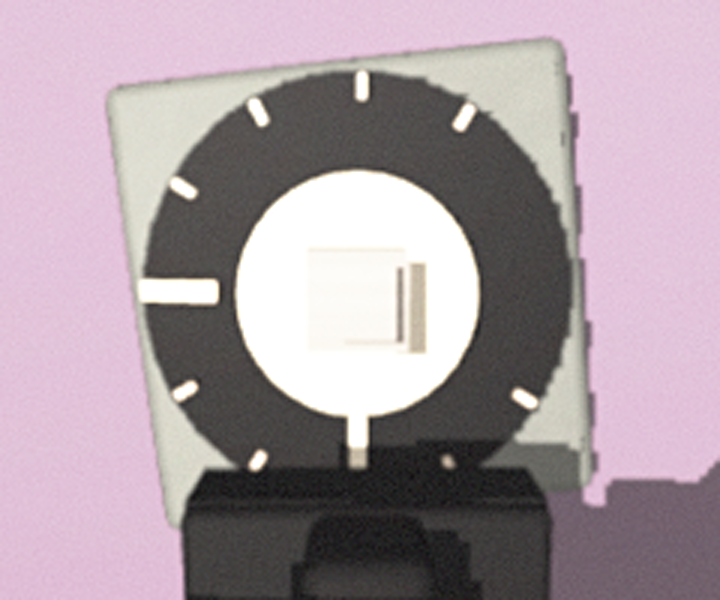

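The crop shows the collar centre at (357.5,292), the spindle square to the image axes, the pointer straight down at column 357, and the long mark at (179,291). That makes the turn about 90° clockwise. The handle is held square at the bottom.

```bash
python3 - <<'E'
from h import *
a=np.load("w8.npy",allow_pickle=True).item(); f=np.load("w11.npy",allow_pickle=True).item()
ca=np.array([[143.5,66.6]]); cf=np.array([[309.2,157.4]])
print("collar tri",tri(a,ca,f,cf).round(4))
# edges: left/right/top/bottom of the collar in both views
ea=np.array([[537,133],[685,133],[611,55],[611,212]])/2.+[78-240,0]; ef=np.array([[235,292],[480,292],[357.5,170],[357.5,415]])/3.+[190,60]
print(tri(a,ea,f,ef).round(4))
for z in(.036,.04,.044,.048): 
    P=onz(f,ef,z); print(z,onz(f,cf,z).round(4),"diam",np.linalg.norm(P[0]-P[1]).round(4),np.linalg.norm(P[2]-P[3]).round(4))
# box corners z check
print("mark tri",tri(a,[[92,68.5]],f,[[179/3+190,291/3+60]]).round(4))
# subpixel collar from white mask ellipse in both, excluding pointer by opening
for k,c0 in((a,(143,66)),(f,(309,157))):
    h=hsv(k); m=((h[...,2]>200)&(h[...,1]<60)).astype(np.uint8); m=cv2.morphologyEx(m,cv2.MORPH_CLOSE,np.ones((9,9))); m=cv2.morphologyEx(m,cv2.MORPH_OPEN,cv2.getStructuringElement(cv2.MORPH_ELLIPSE,(21,21)))
    for c in blobs(m,1000,0):
        if cv2.pointPolygonTest(c,c0,False)>0: print(cv2.fitEllipse(c))
E
```

```text
collar tri [[ 4.765e-01 -3.766e-01  3.890e-02  3.000e-04]]
[[ 4.760e-01 -4.071e-01  4.050e-02  5.000e-04]
 [ 4.768e-01 -3.459e-01  3.860e-02  1.200e-03]
 [ 4.461e-01 -3.763e-01  3.470e-02  9.000e-04]
 [ 5.074e-01 -3.769e-01  4.370e-02  1.300e-03]]
0.036 [[ 0.4766 -0.3765  0.036 ]] diam 0.0623 0.0616
0.04 [[ 0.4763 -0.3765  0.04  ]] diam 0.0615 0.0608
0.044 [[ 0.4761 -0.3765  0.044 ]] diam 0.0607 0.06
0.048 [[ 0.4759 -0.3765  0.048 ]] diam 0.06 0.0592
mark tri [[ 0.4762 -0.422   0.0356  0.    ]]
((134.65335083007812, 65.42510223388672), (55.92366027832031, 80.67878723144531), 0.27932825684547424)
((308.5513000488281, 157.46600341796875), (80.03264617919922, 81.24485778808594), 177.015625)
```

```bash
python3 - <<'E'
from h import *
go(.4762,-.3766,.135,1.569)
E
```

```text
at [ 0.5297 -0.3743  0.1879] yaw 1.572 q [-0.72  0.46  1.43  0.    1.26 -2.29] | tilt [ 0.0019 -0.0016] rz 0.0022 | shift [ 0.2142 -0.0097  0.2116] norm xy 0.214
```

Emit:
step_arm:
  steps:
    - [0.0015,-0.0015,0.002,0.0714,-0.0032,0,1]
    - [0,0,0,0.0714,-0.0032,0,1]
    - [0,0,0,0.0714,-0.0033,0,1]
    - [0,0,0,0,0,0.1,1]
    - [0,0,0,0,0,0.1,1]
    - [0,0,0,0,0,0.0116,1]
    - [0,0,0,0,0,0,1]
    - [0,0,0,0,0,0,1]
    - [0,0,0,0,0,0,1]
    - [0,0,0,0,0,0,1]

```text
time_s: 38.95
tcp_pos: [0.4766, -0.3785, 0.137]
ee_rot: [0.001, 0.001, 1.0, -0.001]
ft_force: [0.7, 0.1, -1.7]
opening: 0.2
grip_force: 45.0
```

```bash
python3 - <<'E'
from h import *
go(.4762,-.3766,.117,1.569)
E
```

```text
at [ 0.4766 -0.3785  0.137 ] yaw 1.568 q [-0.78  0.45  1.58  0.    1.1  -2.35] | tilt [-0.0014  0.0014] rz -0.0006 | shift [0.0015 0.0077 0.0802] norm xy 0.008
```

Emit:
step_arm:
  steps:
    - [-0.0014,0.0014,0,0.0015,0.0077,0,1]
    - [0,0,0,0,0,0.02,1]
    - [0,0,0,0,0,0.02,1]
    - [0,0,0,0,0,0.02,1]
    - [0,0,0,0,0,0,1]
    - [0,0,0,0,0,0,1]
    - [0,0,0,0,0,0,1]

```text
time_s: 39.65
tcp_pos: [0.4755, -0.3762, 0.121]
ee_rot: [-0.001, 0.001, 1.0, 0.001]
ft_force: [-0.1, -0.2, -2.0]
opening: 0.201
grip_force: 45.0
```

```bash
python3 - <<'E'
from h import *
go(.4762,-.3766,.098,1.569)
E
```

```text
at [ 0.4755 -0.3762  0.121 ] yaw 1.568 q [-0.78  0.47  1.6   0.    1.07 -2.35] | tilt [ 0.0008 -0.0008] rz -0.0007 | shift [-0.0027 -0.0014  0.0919] norm xy 0.003
```

Emit:
step_arm:
  steps:
    - [0.0005,-0.0005,0,-0.0027,-0.0014,0.012,1]
    - [0,0,0,0,0,0.012,1]
    - [0,0,0,0,0,0,1]
    - [0,0,0,0,0,0,1]

```text
time_s: 40.05
tcp_pos: [0.4761, -0.3764, 0.1148]
ee_rot: [-0.0, 0.001, 1.0, 0.0]
ft_force: [0.7, 0.7, -2.2]
opening: 0.197
grip_force: 45.0
```

Emit:
step_arm:
  steps:
    - [0,0,0,0,0,0.012,1]
    - [0,0,0,0,0,0,1]
    - [0,0,0,0,0,0.012,1]
    - [0,0,0,0,0,0,1]

```text
time_s: 40.45
tcp_pos: [0.476, -0.3763, 0.1085]
ee_rot: [-0.0, 0.001, 1.0, 0.001]
ft_force: [0.2, -0.3, -1.2]
opening: 0.203
grip_force: 45.0
```

Emit:
step_arm:
  steps:
    - [0,0,0,0,0,0.012,1]
    - [0,0,0,0,0,0,1]
    - [0,0,0,0,0,0.012,1]
    - [0,0,0,0,0,0,1]
    - [0,0,0,0,0,0,1]

```text
time_s: 40.95
tcp_pos: [0.4762, -0.3764, 0.1029]
ee_rot: [-0.0, 0.001, 1.0, 0.0]
ft_force: [-1.0, 0.0, -3.0]
opening: 0.2
grip_force: 45.0
```

Emit:
step_arm:
  steps:
    - [0,0,0,0,0,0.008,1]
    - [0,0,0,0,0,0.008,1]
    - [0,0,0,0,0,0,1]
    - [0,0,0,0,0,0,1]

```text
time_s: 41.35
tcp_pos: [0.4762, -0.3764, 0.0989]
ee_rot: [-0.0, 0.001, 1.0, 0.0]
ft_force: [0.1, 0.5, -2.3]
opening: 0.198
grip_force: 45.0
```

Emit:
step_arm:
  steps:
    - [0,0,0,0,0,0.008,1]
    - [0,0,0,0,0,0.004,1]
    - [0,0,0,0,0,0.004,1]
    - [0,0,0,0,0,0,1]
    - [0,0,0,0,0,0,1]

```text
time_s: 41.85
tcp_pos: [0.4761, -0.3764, 0.0949]
ee_rot: [-0.0, 0.001, 1.0, 0.0]
ft_force: [0.1, 0.2, -1.5]
opening: 0.198
grip_force: 45.0
```

Emit:
step_arm:
  steps:
    - [0,0,0,0,0,0.006,1]
    - [0,0,0,0,0,0.006,1]
    - [0,0,0,0,0,0,1]
    - [0,0,0,0,0,0,1]

```text
time_s: 42.25
tcp_pos: [0.4763, -0.3768, 0.0927]
ee_rot: [-0.0, 0.001, 1.0, -0.0]
ft_force: [-2.2, -0.2, 6.0]
opening: 0.198
grip_force: 45.0
```

Emit:
step_arm:
  steps:
    - [0,0,0,0,0,0.004,1]
    - [0,0,0,0,0,0,1]
    - [0,0,0.05,0,0,0,1]
    - [0,0,0.05,0,0,0,1]
    - [0,0,0.05,0,0,0,1]
    - [0,0,0.05,0,0,0,1]
    - [0,0,0,0,0,0,1]
    - [0,0,0,0,0,0,1]

```text
time_s: 43.05
tcp_pos: [0.4763, -0.3767, 0.0927]
ee_rot: [0.0, 0.158, 0.987, -0.0]
ft_force: [-3.8, 2.0, 13.3]
opening: 0.203
grip_force: 45.0
```

```bash
python3 - <<'E'
from h import *
go(.4762,-.3766,.0925,1.569); o=telemetry.get_obs(); print(o["ft_force"],o["moment"],o["opening"])
E
```

```text
at [ 0.4763 -0.3767  0.0927] yaw 1.254 q [-0.78  0.5   1.62 -0.    1.01 -2.04] | tilt [-0.0001  0.0001] rz -0.2008 | shift [0.0003 0.0004 0.0007] norm xy 0.000
[-3.82023294  2.00170938 13.27603908] [ 0.57012328  0.60952051 -0.12261401] 0.2025564367253024
```

Emit:
step_arm:
  steps:
    - [0,0,0.055,0,0,0,1]
    - [0,0,0.055,0,0,0,1]
    - [0,0,0.055,0,0,0,1]
    - [0,0,0.055,0,0,0,1]
    - [0,0,0.055,0,0,0,1]
    - [0,0,0.055,0,0,0,1]
    - [0,0,0.055,0,0,0,1]
    - [0,0,0.055,0,0,0,1]
    - [0,0,0.055,0,0,0,1]
    - [0,0,0.055,0,0,0,1]
    - [0,0,0.055,0,0,0,1]
    - [0,0,0.055,0,0,0,1]
    - [0,0,0.055,0,0,0,1]
    - [0,0,0.055,0,0,0,1]
    - [0,0,0.03,0,0,0,1]
    - [0,0,0,0,0,0,1]
    - [0,0,0,0,0,0,1]

```text
time_s: 44.75
tcp_pos: [0.4766, -0.3762, 0.0927]
ee_rot: [0.0, 0.708, 0.706, 0.0]
ft_force: [-1.7, 3.5, 13.3]
opening: 0.199
grip_force: 45.0
```

```bash
python3 - <<'E'
from h import *
go(.4762,-.3766,.0925,0); o=telemetry.get_obs(); print(o["ft_force"],o["moment"],o["opening"])
for n in("wrist","scene","top"):
    f=grab(n); np.save(n+"12.npy",f,allow_pickle=True); h=hsv(f); w=(h[...,2]>170)&(h[...,1]<70)
    for c in blobs(w,4,0):
        p=onz(f,[cen(c)],.036)[0]; v=p[:2]-[.4762,-.3766]; r=np.linalg.norm(v)
        if r<.056: print(n,cen(c).round(1),cv2.contourArea(c),"r %.4f ang %.1f"%(r,np.degrees(np.arctan2(v[1],v[0]))),np.round(cv2.minAreaRect(c)[1],1))
E
```

```text
at [ 0.4766 -0.3762  0.0927] yaw -0.003 q [-0.78  0.5   1.63  0.    1.01 -0.78] | tilt [ 0.0004 -0.0003] rz -0.0020 | shift [-0.0015 -0.0015  0.0007] norm xy 0.002
[-1.6965604   3.53982266 13.30329955] [ 0.7102921   0.48086516 -0.06635221] 0.19872558604333856
wrist [311.6 212.8] 91.0 r 0.0278 ang 89.3 [ 4. 38.]
wrist [361.2 184.4] 32.0 r 0.0513 ang 57.8 [ 3.9 10.8]
wrist [233.9 215.6] 29.5 r 0.0503 ang 148.3 [10.4  3.7]
wrist [392.6 218.9] 25.5 r 0.0514 ang 28.1 [ 3.1 10.3]
```

Emit:
step_arm:
  steps:
    - [0,0,0,0,0,-0.004,1]
    - [0,0,0,0,0,0,-0.2]
    - [0,0,0,0,0,0,-0.2]
    - [0,0,0,0,0,0,-0.2]
    - [0,0,0,0,0,-0.08,-0.2]
    - [0,0,0,0,0,-0.16,-0.2]
    - [0,0,0,0,0,-0.16,-0.2]
    - [0,0,0,-0.15,0,0,-0.2]
    - [0,0,0,-0.15,0,0,-0.2]
    - [0,0,0,0,0,0,-0.2]
    - [0,0,0,0,0,0,-0.2]

```text
time_s: 46.0
tcp_pos: [0.4755, -0.4518, 0.1913]
ee_rot: [-0.001, 0.709, 0.706, 0.0]
ft_force: [0.3, 0.8, 0.1]
opening: 0.597
grip_force: 0.0
```

```bash
cat > marks.py <<'E'
from h import *
def marks(n):
    f=grab(n); np.save(n+"13.npy",f,allow_pickle=True); h=hsv(f); w=(h[...,2]>165)&(h[...,1]<70)
    for c in blobs(w,4,0):
        p=onz(f,[cen(c)],.036)[0]; v=p[:2]-[.4762,-.3766]; r=np.linalg.norm(v)
        if r<.056: print(n,cen(c).round(1),cv2.contourArea(c),"r %.4f ang %.1f"%(r,np.degrees(np.arctan2(v[1],v[0]))),np.round(cv2.minAreaRect(c)[1],1))
    return f
E
python3 - <<'E'
from marks import *
f=marks("wrist")
h=hsv(f)
# dark handle top: edge angles
m=(h[...,2]<40)
for c in blobs(m,800):
    p=onz(f,[cen(c)],.08)[0]
    if np.linalg.norm(p[:2]-[.476,-.377])<.06: 
        q=onz(f,c.reshape(-1,2),.0735)[:,:2].astype(np.float32)*1000; print(cen(c),cv2.minAreaRect(q))
go(.4762,-.3766,.0925,0)
E
```

```text
wrist [309.2 173.1] 136057.5 r 0.0355 ang -94.5 [357. 639.]
wrist [348.9  67. ] 9.5 r 0.0507 ang 57.7 [2.2 6.7]
wrist [373.3  93.2] 8.5 r 0.0516 ang 28.0 [2.2 7.2]
wrist [280. 184.] 8.0 r 0.0508 ang -120.4 [1.8 6.3]
wrist [256.2 159.4] 7.5 r 0.0502 ang -150.6 [1.8 6.7]
wrist [369.6 161.8] 6.0 r 0.0516 ang -31.3 [6.4 1.7]
wrist [380.2 128.5] 5.5 r 0.0516 ang -1.8 [1. 6.]
wrist [344.9 185.3] 4.5 r 0.0515 ang -60.8 [5.8 1.3]
[318.56338429 128.77558682] ((478.6148681640625, -379.14739990234375), (94.77899169921875, 89.94857788085938), 46.49164581298828)
at [ 0.4755 -0.4508  0.1912] yaw -0.004 q [-0.86  0.46  1.41  0.    1.27 -0.86] | tilt [-0.0009 -0.0015] rz -0.0022 | shift [0.2968 0.0027 0.3947] norm xy 0.297
```

Emit:
step_arm:
  steps:
    - [0,0,0,-0.1,0,0,-0.2]
    - [0,0,0,-0.08,0,0,-0.2]
    - [0,0,0,0,0,0,-0.2]
    - [0,0,0,0,0,0,-0.2]

```text
time_s: 46.45
tcp_pos: [0.4757, -0.495, 0.1914]
ee_rot: [-0.001, 0.708, 0.706, 0.0]
ft_force: [-1.4, 0.4, 0.4]
opening: 0.604
grip_force: 0.0
```

```bash
python3 - <<'E'
from h import *
f=grab("wrist"); np.save("w14.npy",f,allow_pickle=True); g=cv2.cvtColor(f["frame"],cv2.COLOR_RGB2GRAY).astype(np.float32)
def arc(r,z,lo,hi,n=121,c=(.4762,-.3766)):
    a=np.radians(np.linspace(lo,hi,n)); P=np.c_[c[0]+r*np.cos(a),c[1]+r*np.sin(a),np.full(n,z)]; uv=proj(f,P).astype(np.float32)
    return np.degrees(a),cv2.remap(g,uv[:,0].copy(),uv[:,1].copy(),cv2.INTER_LINEAR).ravel()
for r in(.0315,.0325,.0335,.036,.039,.042,.045,.048,.050,.052):
    a,v=arc(r,.037,-115,-65,26); print(r,v.astype(int).tolist())
E
```

```text
0.0315 [34, 29, 31, 33, 37, 38, 43, 39, 41, 36, 42, 94, 176, 192, 183, 127, 48, 36, 38, 38, 32, 32, 31, 30, 29, 25]
0.0325 [29, 35, 37, 35, 32, 40, 42, 44, 43, 35, 37, 89, 174, 192, 184, 119, 42, 38, 41, 46, 39, 39, 37, 39, 25, 23]
0.0335 [36, 38, 40, 40, 39, 42, 41, 42, 42, 39, 39, 87, 173, 191, 183, 109, 38, 41, 38, 39, 42, 38, 42, 42, 40, 30]
0.036 [39, 41, 41, 37, 42, 39, 38, 41, 39, 37, 53, 122, 180, 189, 175, 87, 38, 43, 37, 36, 42, 39, 45, 39, 38, 39]
0.039 [35, 35, 41, 43, 37, 35, 35, 37, 35, 38, 58, 174, 189, 185, 169, 68, 35, 40, 39, 37, 48, 38, 36, 40, 39, 37]
0.042 [35, 39, 39, 38, 38, 33, 38, 34, 33, 38, 63, 168, 188, 187, 160, 53, 35, 37, 37, 41, 36, 41, 37, 34, 40, 33]
0.045 [37, 36, 34, 35, 40, 39, 36, 37, 36, 38, 49, 160, 189, 190, 123, 37, 38, 39, 40, 37, 36, 32, 41, 39, 42, 40]
0.048 [35, 37, 37, 37, 39, 33, 39, 39, 41, 38, 41, 153, 192, 192, 96, 34, 34, 40, 39, 39, 38, 38, 43, 38, 33, 38]
0.05 [37, 42, 40, 36, 38, 39, 39, 38, 44, 39, 37, 156, 193, 191, 84, 37, 41, 38, 38, 38, 36, 37, 42, 36, 37, 36]
0.052 [37, 37, 35, 38, 33, 41, 33, 38, 40, 37, 36, 160, 192, 193, 77, 33, 35, 36, 41, 36, 39, 39, 38, 35, 37, 37]
```

The pointer is at −88.8° and the mark at −90.5°, so the pointer is about 0.03 rad short, within tolerance. The handle seated at the collar height (0.039 m). I'll back the arm off and check the pyramid and the block before handing in.

Emit:
step_arm:
  steps:
    - [0,0,0,0,0,-0.15,-0.2]
    - [0,0,0,0,0,-0.15,-0.2]
    - [0,0,0,0,0,0,-0.2]
    - [0,0,0,0,0,0,-0.2]
    - [0,0,0,0,0,0,-0.2]

```text
time_s: 47.0
tcp_pos: [0.4754, -0.495, 0.2656]
ee_rot: [-0.002, 0.708, 0.706, 0.0]
ft_force: [-0.3, 0.2, 0.0]
opening: 0.603
grip_force: 0.0
```

```bash
python3 - <<'E'
from h import *
T,S=grab("top"),grab("scene")
for n,f in(("T",T),("S",S)):
    h=hsv(f); 
    for lab,m,z,c0,rd in(("brown",(h[...,0]<20)&(h[...,1]>100)&(h[...,2]>45),.061,C0,.12),("block",(h[...,0]<25)&(h[...,1]>80)&(h[...,2]>90),.044,np.array([.649,.266]),.06),("can/mallet",(h[...,0]<20)&(h[...,1]>100)&(h[...,2]>60),.02,np.array([.74,-.17]),.06)):
        for c in blobs(m,60):
            p=onz(f,[cen(c)],z)[0]
            if np.linalg.norm(p[:2]-c0)<rd: r=cv2.minAreaRect(onz(f,c.reshape(-1,2),z)[:,:2].astype(np.float32)*1000); print(n,lab,cen(c).round(),cv2.contourArea(c),np.round(r[0]),np.round(r[1]),round(r[2],1))
print(slot(0)); o=telemetry.get_obs(); print(o["time_s"],o["tcp_pos"],o["ft_force"])
E
```

```text
T brown [325. 210.] 1862.5 [588. -14.] [114. 159.] 10.0
T block [228. 192.] 366.0 [640. 263.] [75. 45.] 40.0
T can/mallet [379. 160.] 518.5 [ 740. -174.] [230.  24.] 85.8
S brown [301. 265.] 3575.5 [564. -19.] [155. 160.] 10.3
S block [432. 283.] 545.5 [642. 263.] [69. 45.] 39.8
S can/mallet [232. 353.] 1223.0 [ 742. -176.] [232.  26.] 85.9
[ 0.58   -0.0147]
47.1 [ 0.47532113 -0.49528517  0.26516992] [-0.84919287 -0.78494526  0.37306268]
```

```bash
python3 -c "
from rig import workorder
print(workorder.close_job())"
```

```text
the job is handed in; nothing more can be done
None
```

The job is handed in, with no verdict returned: the small block is in the tray, the four brown rollers (the only ones present) are stacked three plus one on the stand, and the handle is home with the pointer about 0.03 rad short of the long mark (limit 0.10).

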